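Close down the glazing station

TASK

Close down the bakery's glazing station: first shut the gas cock fully, then lift the largest pan off the gas ring and stand it in the middle of the cork mat, and nest all the other pans in it by size, every pan sitting flat on the one below, with the handles fanned well apart (ends at least 6 cm from each other). Push each thermometer from the white block fully down into a clear vial of its own. Leave everything else on the counter where it is, and all of it standing still.

Things in the scene. Friction and masses are not known exactly. Their poses are not given: they have to be found in the camera images.
- hob: Low gas ring, steel plate 190 x 190 mm with four pan-support bars whose tops are 37 mm above the counter. Origin: centre of its underside on the counter; its -x side roughly faces the robot and carries the gas cock. Fixed.
- cock (a joint): Quarter-turn lever of the gas cock, turning about a vertical axis. 1.57 = fully open: lever points along the hob's -x; 0 = shut: lever points along the hob's +y, against a stop. Value grows anticlockwise seen from above. Light friction (about 0.08 N m), stays where it is left.
- cock_hinge (a point): Point on the cock's vertical axis at the middle height of the lever, 71 mm above the counter, 120 mm out from the hob's origin along the hob's -x. The lever is a steel bar 16 mm wide and 14 mm thick reaching 85 mm from the axis; free space under it beyond 25 mm from the axis.
- mat: Round cork mat, 200 mm diameter, 5 mm thick, fixed on the counter. Origin: centre of its underside (its top is 5 mm higher).
- pan_a: Largest pan, starts on the gas ring, 0.26 kg. Aluminium saucepan, outside diameter 144 mm at the rim, 128 mm at the foot, 60 mm high, wall 3 mm, floor 4 mm. Straight level dark handle, 14 mm wide and thick, along the pan's +x out to 128 mm from its axis, middle line 65 mm above the underside (passes over larger pans' rims). Grip it 100 mm from the axis. Origin: centre of underside; z up.
- pan_b: Second largest pan, about 0.20 kg (may be absent). Aluminium saucepan, outside diameter 120 mm at the rim, 104 mm at the foot, 62 mm high, wall 3 mm, floor 4 mm. Straight level dark handle, 14 mm wide and thick, along the pan's +x out to 128 mm from its axis, middle line 67 mm above the underside (passes over larger pans' rims). Grip it 100 mm from the axis. Origin: centre of underside; z up.
- pan_c: Third pan, about 0.15 kg (may be absent). Aluminium saucepan, outside diameter 96 mm at the rim, 80 mm at the foot, 64 mm high, wall 3 mm, floor 4 mm. Straight level dark handle, 14 mm wide and thick, along the pan's +x out to 128 mm from its axis, middle line 69 mm above the underside (passes over larger pans' rims). Grip it 100 mm from the axis. Origin: centre of underside; z up.
- pan_d: Smallest pan, about 0.11 kg (may be absent). Aluminium saucepan, outside diameter 72 mm at the rim, 56 mm at the foot, 66 mm high, wall 3 mm, floor 4 mm. Straight level dark handle, 14 mm wide and thick, along the pan's +x out to 128 mm from its axis, middle line 71 mm above the underside (passes over larger pans' rims). Grip it 100 mm from the axis. Origin: centre of underside; z up.
- pan_a_tip (a point): End of the handle of pan_a, 128 mm from the pan's axis, at the handle's middle height.
- pan_b_tip (a point): End of the handle of pan_b, 128 mm from the pan's axis, at the handle's middle height.
- pan_c_tip (a point): End of the handle of pan_c, 128 mm from the pan's axis, at the handle's middle height.
- pan_d_tip (a point): End of the handle of pan_d, 128 mm from the pan's axis, at the handle's middle height.
- probe0: Dial thermometer: steel stem 6 mm thick and 85 mm long, below a black round head 24 mm in diameter and 40 mm high; 0.05 kg. Stands upright in the white block, its shoulder on the top (90 mm high) of a fixed white holder block, 50 x 120 mm, in one of two 8 mm holes 60 mm apart along the block's length (may be absent). Origin: the lower end of the stem; z along the stem towards the head.
- vial0 (a point): Centre of the mouth of a clear upright vial (one of two, 60 mm apart on a fixed steel foot 55 x 125 mm, 12 mm high), 95 mm above the counter: outside diameter 25 mm, bore 12 mm, bore 81 mm deep, so a thermometer pushed home stands on the vial's floor with its shoulder 4 mm above the mouth.
- probe1: Dial thermometer: steel stem 6 mm thick and 85 mm long, below a black round head 24 mm in diameter and 40 mm high; 0.05 kg. Stands upright in the white block, its shoulder on the top (90 mm high) of a fixed white holder block, 50 x 120 mm, in one of two 8 mm holes 60 mm apart along the block's length (may be absent). Origin: the lower end of the stem; z along the stem towards the head.
- vial1 (a point): Centre of the mouth of a clear upright vial (one of two, 60 mm apart on a fixed steel foot 55 x 125 mm, 12 mm high), 95 mm above the counter: outside diameter 25 mm, bore 12 mm, bore 81 mm deep, so a thermometer pushed home stands on the vial's floor with its shoulder 4 mm above the mouth.
- loaf1: Bystander, loose, to be left alone: fig loaf cake in a white paper tray, 125 x 62 x 58 mm. Origin: underside, in the middle (spatula: middle).
- loaf2: Bystander, loose, to be left alone: chocolate loaf cake in a white paper tray, 125 x 62 x 58 mm. Origin: underside, in the middle (spatula: middle).
- loaf3: Bystander, loose, to be left alone: fig loaf cake in a white paper tray, 125 x 62 x 58 mm, near the robot. Origin: underside, in the middle (spatula: middle).
- jar: Bystander, loose, to be left alone: closed jar, 70 mm diameter, 90 mm high. Origin: underside, in the middle (spatula: middle).
- syrup: Bystander, loose, to be left alone: closed bottle, 60 mm diameter, 170 mm high. Origin: underside, in the middle (spatula: middle).
- spatula: Bystander, loose, to be left alone: spatula lying flat at the right side, about 250 mm long. Origin: underside, in the middle (spatula: middle).
- sign: Bystander, loose, to be left alone: small price sign on a wire, 155 mm high, foot 70 x 60 mm. Origin: underside, in the middle (spatula: middle).

How it is judged:
By the outcome, as a careful person would: the job done as asked, in the order asked, and still so for the second after the job is handed in, with the robot touching nothing.
Of pan_b, pan_c, pan_d only 2 to 3 are there at a start; the rules pass over those that are not, and their reading is None.
Of probe0, probe1 only 1 to 2 are there at a start; the rules pass over those that are not, and their reading is None.
At some moment in a run one of pan_b, pan_c may be knocked a few centimetres aside while the robot is not near it.
It also fails if it takes over 208 s, if anything falls off the work surface, if the arm or the gripper's body presses on something with over 40 N, if the wrist force passes 120 N, or if a joint passes its speed limit or range.

ROBOT

A 7-joint arm with a two-finger parallel gripper is mounted at the origin on the work surface. World frame = base frame: x ahead of the robot, y to its left, z up, the work surface at z = 0. Lengths are in m, angles in rad, forces in N, time in s.
With the tool pointing down it reaches from about 0.4 to 0.85 m from the base axis. Payload 10.4 kg.
Tool frame: the origin (TCP) lies midway between the tips of the shut fingers; the grasp point (between the pads) lies 19 mm behind it; z points along the fingers, y is the line along which they close (so a half turn about z gives the same grasp; the last joint's range is limited). The gripper opens to 87 mm and grips with 3 to 60 N. Pads are 19 mm wide; open, the fingers measure 117 mm over their backs; the gripper's body (75 mm by 190 mm) begins 51 mm behind the grasp point.
Start: joints at [-1.344, 0.332, -0.065, 1.46, 0.022, 1.35, -0.088], TCP at [0.154, 0.606, 0.223] pointing down, gripper open.
Joint ranges: [-2.6, 2.6], [-0.5, 2.12], [-1.47, 1.34], [0.16, 2.42], [-1.27, 4.41], [0.06, 2.06], [-2.6, 2.6]. Speed limits (rad/s): [2.22, 2.22, 2.79, 2.79, 3.14, 3.14, 3.14].

INTERFACE

Orientations are given as a unit quaternion [x, y, z, w].
In Python, from bench import r gives the robot as it stands.
- The arm moves only by the tool arm_command, never from a script. Its argument "moves" is one flat list of numbers, 4 for each row, row after row: the shift along the tool's x, y, z in cm, then the turn about the tool's z in degrees. A call has 1 to 12 rows; each row shifts and turns the commanded pose from where the row before left it, along the tool's axes as they then stand; what a row does not reach is not made up. A row lasts 1/12 s, in which the tool goes at most 41.7 mm and 7.16 degrees, less where a joint would pass 70% of its speed; a pose out of reach is approached as far as the arm can. A call with a gripper value outside its range is refused whole. "fingers" is the opening in per cent of the stroke, from 0 (shut) to 100 (fully open), set as the call begins (left out, the last holds). The fingers move at their own pace and stop on an object; "squeeze" is the grip in N (left out, the last holds). Time passes only in rows, so rows that do not move let the fingers close. It gives the time, the measured TCP pose, the force, the opening and the grip force at its end, in the units of the state.
- r.read_state(): the state, without advancing time (a new reading comes with each control period).
- r.camera(name): name is "scene" or "top" or "wrist"; returns the picture (420x560x3 uint8, red, green, blue); there is no depth.
- r.camera_info(name): a dict with "fx", "fy", "cx", "cy" (pixels), "origin" and "attitude" of the camera in the world. Camera axes: x right, y up, looking along -z (the intrinsics and any distortion apply to the point x, -y, -z); pixel columns grow to the right and rows downward; lengths in m; the calibration is good to about 2 mm. A picture is of the moment at which its call begins: read the wrist's pose just before it. camera_info takes no time and is no camera call; for the wrist camera it gives the pose at the moment of the call.
- r.close_job(): hands the job in; it is judged then, once.
The state is a dict: "time": time; "joint_positions": joint angles; "joint_vel": joint speeds; "joint_torque": joint torques, N m; "ee_pos": TCP position; "eef_rot": TCP orientation; "ft_force": force on the tool from outside, world axes, zero at the start; "torque": the same for the moment, N m; "width": finger opening in m; "grip_force": force on a finger pad.
Only numpy, scipy, OpenCV 4.12 (cv2) and the standard library are available. Lean on these libraries where they do the work, as an engineer would, in place of code of your own. Each camera call takes 0.05 s, during which the arm holds its last target. There are 200 camera calls.

## Working session

There is one attempt and no reset: what is moved stays moved. The work goes in short steps, Python scripts to look and compute and a tool call to move; the robot and the scene stay as the last step left them, time stands still between calls to the robot, and variables do not carry over. Pictures are saved under pics/ and viewed, at most 14 in all, crops included, and the job is handed in when it is done.

Besides the shell and the picture viewer there is one more tool, called by a JSON object that holds its "api" and its "payload", one argument or row to a line. arm_command: Moves the arm, as the interface text tells. Its arguments: {"type":"object","properties":{"moves":{"type":"array"},"fingers":{"type":"number"},"squeeze":{"type":"number"}},"required":["moves"]}

```bash
mkdir -p pics; ls; cat > h.py <<'E'
from bench import r
import numpy as np, cv2, json
from scipy.spatial.transform import Rotation as R
def snap(n,f):
    i=r.camera_info(n); im=r.camera(n); cv2.imwrite('pics/'+f+'.png',im[:,:,::-1]); json.dump({k:(np.array(v).tolist() if not isinstance(v,str) else v) for k,v in i.items()},open('pics/'+f+'.json','w')); return i,im
def att(i):
    a=np.array(i['attitude']); return R.from_quat(a) if a.shape==(4,) else R.from_matrix(a)
def px(f,u,v,z):
    i=json.load(open('pics/'+f+'.json')); d=att(i).apply([(u-i['cx'])/i['fx'],-(v-i['cy'])/i['fy'],-1]); o=np.array(i['origin']); return o+d*(z-o[2])/d[2]
def proj(f,p):
    i=json.load(open('pics/'+f+'.json')); q=att(i).inv().apply(np.array(p)-i['origin']); return np.array([i['cx']+i['fx']*q[0]/-q[2], i['cy']-i['fy']*q[1]/-q[2]])
E
python3 - <<'E'
from h import *
for n in('scene','top'):
    i,im=snap(n,n+'0'); print(n,i)
print(r.camera_info('wrist'))
print(r.read_state())
for n in('scene0','top0'):
    im=cv2.imread('pics/%s.png'%n); cv2.imwrite('pics/%sb.png'%n,cv2.resize(im,(800,600),interpolation=cv2.INTER_CUBIC))
E
```

```text
pics
scene {'fx': 391.6067553063349, 'fy': 391.6067553063349, 'cx': 277.6527567233389, 'cy': 215.44832043846577, 'origin': array([ 1.41139848, -0.81936481,  1.01838778]), 'attitude': array([0.40191242, 0.16287866, 0.35781856, 0.82698417])}
top {'fx': 466.38531004346225, 'fy': 466.38531004346225, 'cx': 277.7789280466104, 'cy': 210.5133922205086, 'origin': array([ 0.36769073, -0.02009642,  1.57996441]), 'attitude': array([ 0.05609673, -0.04846196, -0.6973365 ,  0.71289999])}
{'fx': 338.02596786858606, 'fy': 338.02596786858606, 'cx': 274.74438269336076, 'cy': 210.76987780583573, 'origin': array([0.08760393, 0.62220721, 0.38358501]), 'attitude': array([-0.10149272, -0.07767049,  0.6087042 ,  0.78303622])}
{'time': 0.1, 'joint_positions': array([-1.34360677,  0.33284685, -0.0646877 ,  1.46084908,  0.02161654,
        1.34992091, -0.08850132]), 'joint_vel': array([-0.00019615, -0.00175239,  0.00097631, -0.00373343,  0.00038199,
        0.00012607, -0.00078585]), 'joint_torque': array([ 2.00364244e-03, -6.24546647e+01,  2.48219131e-02, -3.90720785e+01,
       -6.14226772e-02,  3.65976384e-02,  5.32749993e-05]), 'ee_pos': array([0.15442968, 0.6052577 , 0.22181358]), 'eef_rot': array([ 1.24565472e-01,  9.92211168e-01, -6.62759823e-04, -4.29227640e-05]), 'ft_force': array([ 0.49773432, -0.1562242 , -0.50201952]), 'torque': array([ 0.00680526, -0.01452508,  0.02037325]), 'grip_force': 0.0, 'width': 0.08659530116561734}
```

View pics/top0b.png

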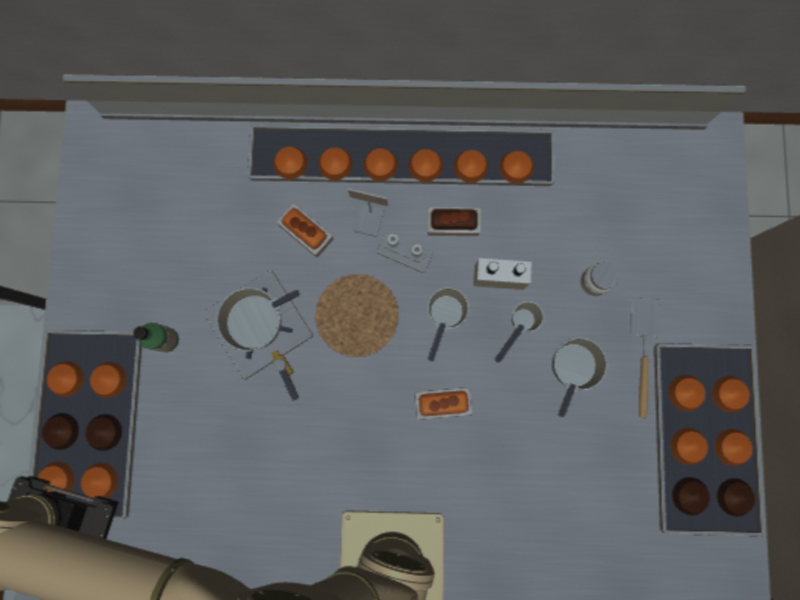

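View pics/scene0b.png

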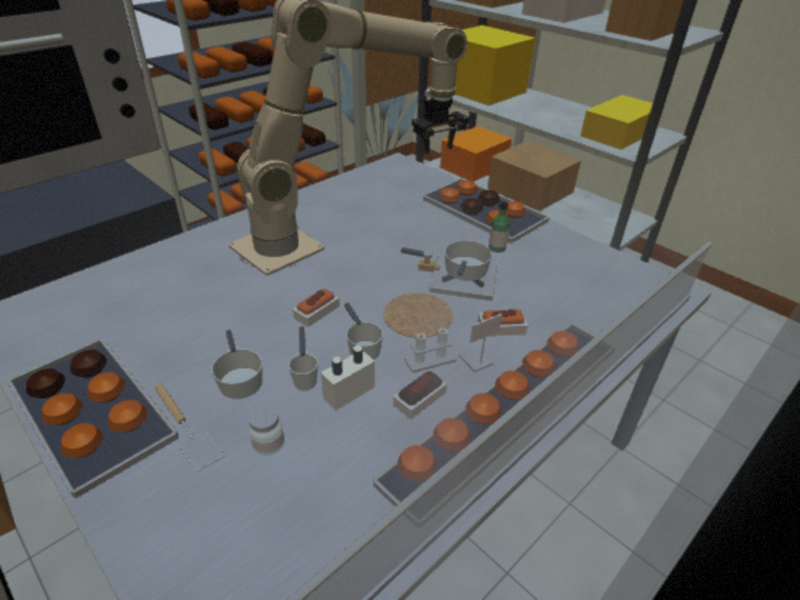

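The pictures show all pans (b at top-view 580,362, c 447,308, d 525,318, a on the ring at 253,320), two probes at 493/519,268, vials at 392,240 and 417,250, and the cock lever at 288,385. I'll crop closer.

```bash
python3 - <<'E'
from h import *
im=cv2.imread('pics/top0.png'); c=im[125:300,130:450]
cv2.imwrite('pics/c1.png',cv2.resize(c,None,fx=2.5,fy=2.5,interpolation=cv2.INTER_CUBIC))
E
```

```text
(no output)
```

View pics/c1.png

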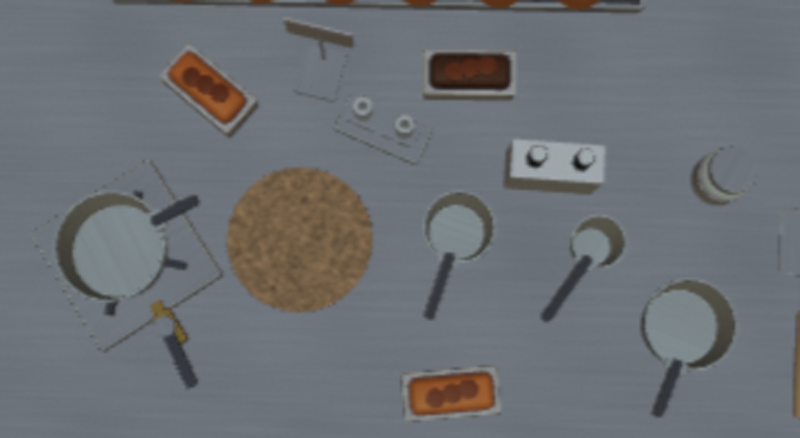

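```bash
cat >> h.py <<'E'
def c1(X,Y,z): return px('top0',130+X/2.5,125+Y/2.5,z)
E
python3 - <<'E'
from h import *
np.set_printoptions(precision=4,suppress=True)
for n,X,Y,z in [('mat',300,240,.005),('a rim',111,246,.097),('a tip',199,202,.102),('h1',150,160,.01),('h2',222,275,.01),('h3',103,350,.01),('h4',35,232,.01),('lev tip',192,386,.071),('lev base',166,322,.071),
 ('b rim',688,323,.062),('b tip',657,414,.067),('c rim',460,227,.064),('c tip',430,318,.069),('d rim',598,242,.066),('d tip',546,320,.071),
 ('p0',537,152,.13),('p1',583,156,.13),('v0',363,106,.095),('v1',404,124,.095),('loaf3',451,393,.05),('syrup(b)',0,0,0),('jar',735,168,.09),('blk1',512,140,.09),('blk2',605,146,.09),('blk3',602,184,.09),('blk4',510,176,.09),('sign top l',285,20,.155),('sign r',353,42,.155)]: print(n,c1(X,Y,z)[:2])
i=np.array(px('top0',157*.7,335*.7,.17));print('syr',i, px('top0',140*.7,333*.7,.17))
E
```

```text
mat [0.5642 0.0934]
a rim [0.5397 0.3292]
a tip [0.5985 0.2178]
h1 [0.6698 0.3026]
h2 [0.5136 0.1971]
h3 [0.4093 0.3526]
h4 [0.5668 0.4544]
lev tip [0.3644 0.2212]
lev base [0.4455 0.2586]
b rim [ 0.4597 -0.4168]
b tip [ 0.3426 -0.374 ]
c rim [ 0.5785 -0.1202]
c tip [ 0.4583 -0.0825]
d rim [ 0.5624 -0.3004]
d tip [ 0.4589 -0.2319]
p0 [ 0.6673 -0.2122]
p1 [ 0.6633 -0.2703]
v0 [0.731  0.0102]
v1 [ 0.7081 -0.0438]
loaf3 [ 0.3631 -0.112 ]
syrup(b) [0.8972 0.5286]
jar [ 0.6598 -0.4737]
blk1 [ 0.6908 -0.1849]
blk2 [ 0.6853 -0.3058]
blk3 [ 0.6351 -0.3016]
blk4 [ 0.6431 -0.1825]
sign top l [0.8261 0.1105]
sign r [0.7989 0.0235]
syr [0.493  0.5067 0.17  ] [0.4965 0.5434 0.17  ]
```

```bash
cat >> h.py <<'E'
def pose():
    s=r.read_state(); m=R.from_quat(s['eef_rot']).as_matrix(); return np.r_[s['ee_pos'],np.degrees(np.arctan2(m[1,1],m[0,1]))],s
def plan(way,start=None,q=.1):
    """way: list of (x,y,z,yaw_y_deg,rows); prints rows in tool axes (x,y,z cm, turn deg)"""
    p=pose()[0] if start is None else np.array(start,float)
    p=p.copy(); print('from',p.round(4))
    for x,y,z,yaw,n in way:
        out=[]; dy=(yaw-p[3]+90)%180-90 if yaw is not None else 0
        y1=p[3]+dy; p0=p.copy(); t=np.array([x,y,z])
        for k in range(1,n+1):
            g=p0[:3]+(t-p0[:3])*k/n; d=(g-p[:3])*100
            a=np.radians(p[3]); ey=np.array([np.cos(a),np.sin(a),0]); ex=np.array([-np.sin(a),np.cos(a),0])
            v=np.round(np.array([d@ex,d@ey,-d[2]])/q)*q; rot=round(-(p0[3]+dy*k/n-p[3]),1 if k<n else 1)
            p[:3]+=(v[0]*ex+v[1]*ey)/100; p[2]-=v[2]/100; p[3]-=rot
            out.append('%g,%g,%g,%g'%(round(v[0],2),round(v[1],2),round(v[2],2),rot))
        print(' ; '.join(out)); print('  ->',p.round(4))
E
python3 - <<'E'
from h import *
hg=np.array([.4398,.261]); 
def pt(th,off,rr=.062):
    u=np.array([np.cos(np.radians(th)),np.sin(np.radians(th))]); n=np.array([-u[1],u[0]]); return hg+rr*u+off*n
a=pt(207.8,.035); print(a)
way=[(*a,.16,27.8,11),(*a,.056,27.8,3)]
plan(way)
s=[*a,.056,27.8]; b=pt(207.8,.0175); w=[(*b,.056,27.8,1)]
for k in range(1,13): t=207.8-7*k; w.append((*pt(t,.0175),.056,t,1))
plan(w,s,.05)
E
```

```text
[0.40127951 0.20112369]
from [ 0.1544  0.6053  0.2218 75.6887]
-3.1,-3,0.6,4.4 ; -3.3,-2.8,0.5,4.3 ; -3.5,-2.5,0.6,4.4 ; -3.7,-2.2,0.5,4.3 ; -3.8,-1.9,0.6,4.4 ; -4,-1.7,0.6,4.3 ; -4.1,-1.3,0.5,4.4 ; -4.2,-1.1,0.6,4.3 ; -4.2,-0.7,0.6,4.4 ; -4.3,-0.4,0.5,4.3 ; -4.3,-0,0.6,4.4
  -> [ 0.4014  0.2012  0.1598 27.7887]
0,-0,3.5,-0 ; 0,-0,3.4,-0 ; 0,-0,3.5,-0
  -> [ 0.4014  0.2012  0.0558 27.7887]
from [ 0.4013  0.2011  0.056  27.8   ]
1.75,-0,-0,-0
  -> [ 0.3931  0.2166  0.056  27.8   ]
0.75,-0.15,-0,7
  -> [ 0.3883  0.2225  0.056  20.8   ]
0.8,-0.2,-0,7
  -> [ 0.3836  0.2293  0.056  13.8   ]
0.75,-0.15,-0,7
  -> [0.3803 0.2362 0.056  6.8   ]
0.75,-0.15,-0,7
  -> [ 0.378   0.2435  0.056  -0.2   ]
0.8,-0.2,-0,7
  -> [ 0.376   0.2515  0.056  -7.2   ]
0.75,-0.15,-0,7
  -> [  0.3754   0.2591   0.056  -14.2   ]
0.8,-0.15,-0,7
  -> [  0.3759   0.2673   0.056  -21.2   ]
0.75,-0.2,-0,7
  -> [  0.3768   0.275    0.056  -28.2   ]
0.75,-0.15,-0,7
  -> [  0.379    0.2823   0.056  -35.2   ]
0.8,-0.15,-0,7
  -> [  0.3824   0.2897   0.056  -42.2   ]
0.75,-0.2,-0,7
  -> [  0.386    0.2966   0.056  -49.2   ]
0.75,-0.15,-0,7
  -> [ 3.907e-01  3.026e-01  5.600e-02 -5.620e+01]
```

{"api": "arm_command", "payload": {
  "moves": [-2.8,-2.8,0.5,4,-3.0,-2.6,0.5,4,-3.2,-2.3,0.5,4,-3.3,-2.1,0.5,4,-3.5,-1.8,0.5,4,-3.6,-1.6,0.5,4,-3.7,-1.3,0.5,4,-3.8,-1.0,0.5,4,-3.8,-0.7,0.5,4,-3.9,-0.5,0.5,4,-3.9,-0.2,0.5,4,-3.9,0.1,0.7,4],
  "fingers": 0
}}

```text
time: 1.1
ee_pos: [0.4057, 0.2049, 0.1606]
eef_rot: [0.519, 0.855, 0.0, -0.0]
ft_force: [0.9, 0.8, 1.2]
width: 0.015
grip_force: 0.0
```

```bash
python3 - <<'E'
from h import *
plan([(.4013,.2011,.056,27.8,4)])
snap('wrist','w1')
E
```

```text
from [ 0.4057  0.2049  0.1606 27.4941]
-0,-0.1,2.6,-0.1 ; -0.1,-0.2,2.6,-0.1 ; -0,-0.1,2.6,-0 ; -0,-0.2,2.7,-0.1
  -> [ 0.4008  0.2013  0.0556 27.7941]
```

View pics/w1.png

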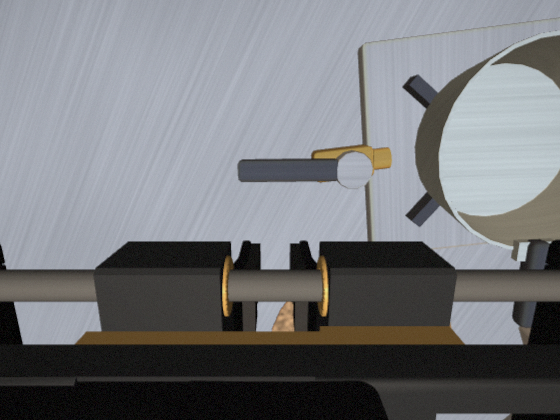

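The wrist view shows the lever from the hinge at (352,170) to its end at (239,170), clear ahead of the fingers on the tool's +x side. I'll go down and push.

{"api": "arm_command", "payload": {
  "moves": [0,-0.1,2.6,0,-0.1,-0.2,2.6,0,0,-0.1,2.6,0,0,-0.2,2.7,0,0.9,0,0,0,0.8,0,0,0,0,0,0,0]
}}

```text
time: 1.73
ee_pos: [0.3918, 0.2202, 0.0566]
eef_rot: [0.516, 0.856, 0.0, -0.0]
ft_force: [-0.2, 0.3, -0.2]
width: 0.0006
grip_force: 0.0
```

{"api": "arm_command", "payload": {
  "moves": [0.75,-0.15,0,7,0.8,-0.2,0,7,0.75,-0.15,0,7,0.75,-0.15,0,7,0.8,-0.2,0,7,0.75,-0.15,0,7,0.8,-0.15,0,7,0.75,-0.2,0,7,0.75,-0.15,0,7,0.8,-0.15,0,7]
}}

```text
time: 2.57
ee_pos: [0.382, 0.2927, 0.0575]
eef_rot: [0.916, 0.402, 0.001, -0.001]
ft_force: [-1.0, -1.7, 0.9]
width: 0.0006
grip_force: 0.9
```

{"api": "arm_command", "payload": {
  "moves": [0.75,-0.2,0,7,0.5,-0.1,0,4,0.2,0,0,2,0.2,0,0,1,0,0,0,0]
}}

```text
time: 2.98
ee_pos: [0.3895, 0.3049, 0.057]
eef_rot: [0.957, 0.29, -0.002, -0.0]
ft_force: [-13.5, -5.8, 10.8]
width: 0.0004
grip_force: 7.3
```

```bash
python3 - <<'E'
from h import *
print(pose()[0], r.read_state()['ft_force'])
snap('wrist','w2')
E
```

```text
[  0.38949313   0.30486811   0.05696332 -56.2927432 ] [-13.54783365  -5.75240535  10.78082437]
```

View pics/w2.png

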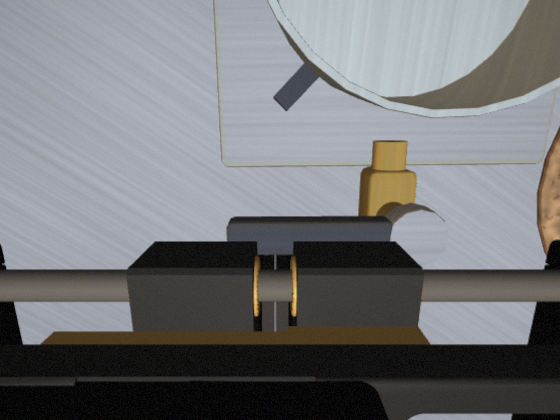

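The lever is parallel to the plate's edge (row 165) and pressed on its stop with about 14 N, so the cock is shut. Next is pan a.

```bash
python3 - <<'E'
from h import *
p=pose()[0]; a=np.radians(p[3]); ex=np.array([-np.sin(a),np.cos(a)])
b=p[:2]-.025*ex; print(b)
plan([(*b,p[2],None,1),(*b,.19,None,4),(.5863,.2408,.16,27.8,12),(.5863,.2408,.083,27.8,3)])
E
```

```text
[0.36870715 0.29096145]
from [  0.3895   0.3049   0.057  -56.2373]
-2.5,0,-0,-0
  -> [  0.3687   0.291    0.057  -56.2373]
0,0,-3.3,-0 ; 0,0,-3.3,-0 ; 0,0,-3.4,-0 ; 0,0,-3.3,-0
  -> [  0.3687   0.291    0.19   -56.2373]
1.3,1.4,0.3,-7 ; 1.1,1.5,0.2,-7 ; 0.9,1.6,0.3,-7 ; 0.7,1.7,0.2,-7 ; 0.5,1.8,0.3,-7 ; 0.3,1.8,0.2,-7 ; -0,1.9,0.3,-7 ; -0.2,1.8,0.2,-7 ; -0.4,1.9,0.3,-7 ; -0.6,1.7,0.2,-7 ; -0.9,1.7,0.3,-7 ; -1,1.5,0.2,-7
  -> [ 0.5861  0.2407  0.16   27.7627]
0,0,2.6,-0 ; 0,0,2.5,-0 ; 0,0,2.6,-0
  -> [ 0.5861  0.2407  0.083  27.7627]
```

{"api": "arm_command", "payload": {
  "moves": [-2.5,0,0,0,0,0,-3.3,0,0,0,-3.3,0,0,0,-3.4,0,0,0,-3.3,0],
  "fingers": 55,
  "squeeze": 60
}}

```text
time: 3.45
ee_pos: [0.3711, 0.2912, 0.1925]
eef_rot: [0.957, 0.29, 0.001, -0.001]
ft_force: [1.1, 0.9, 0.5]
width: 0.0261
grip_force: 0.0
```

{"api": "arm_command", "payload": {
  "moves": [1.3,1.4,0.3,-7,1.1,1.5,0.2,-7,0.9,1.6,0.3,-7,0.7,1.7,0.2,-7,0.5,1.8,0.3,-7,0.3,1.8,0.2,-7,0,1.9,0.3,-7,-0.2,1.8,0.2,-7,-0.4,1.9,0.3,-7,-0.6,1.7,0.2,-7,-0.9,1.7,0.3,-7,-1,1.5,0.2,-7]
}}

```text
time: 4.45
ee_pos: [0.5896, 0.2408, 0.1607]
eef_rot: [0.514, 0.858, 0.001, 0.001]
ft_force: [-0.6, 0.1, -0.1]
width: 0.0477
grip_force: 0.0
```

```bash
python3 - <<'E'
from h import *
plan([(.5863,.2408,.083,27.8,4)])
snap('wrist','w3')
for p in ([.5985,.2178,.102],[.5863,.2408,.102],[.5397,.3292,.097]): print(proj('w3',p))
E
```

```text
from [ 0.5896  0.2408  0.1607 28.0915]
0,-0.1,1.9,0.1 ; 0.1,-0,2,0 ; 0,-0.1,1.9,0.1 ; 0.1,-0.1,2,0.1
  -> [ 0.586   0.2411  0.0827 27.7915]
[270.52175823 259.55712644]
[270.51104808 223.98382641]
[270.95916624  67.45706839]
```

View pics/w3.png

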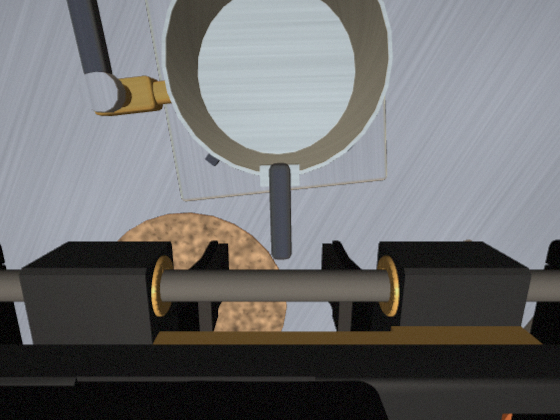

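The handle runs straight down the picture from (281,165) to its end at (282,257), about 5 px right of mid-fingers. I'll shift 3 mm and grip.

{"api": "arm_command", "payload": {
  "moves": [0,0.1,1.9,0,0,0.1,2.0,0,0,0.1,1.9,0,0,0,2.0,0,0,0,0,0]
}}

```text
time: 4.92
ee_pos: [0.5892, 0.2418, 0.0786]
eef_rot: [0.517, 0.856, -0.001, -0.001]
ft_force: [-0.7, 0.3, -1.5]
width: 0.0477
grip_force: 0.0
```

{"api": "arm_command", "payload": {
  "moves": [0,0,0,0,0,0,0,0,0,0,0,0,0,0,0,0,0,0,0,0,0,0,0,0,0,0,0,0],
  "fingers": 0,
  "squeeze": 60
}}

```text
time: 5.5
ee_pos: [0.5913, 0.2415, 0.0811]
eef_rot: [0.517, 0.856, 0.0, 0.0]
ft_force: [0.1, -1.3, 2.9]
width: 0.0131
grip_force: 60.0
```

{"api": "arm_command", "payload": {
  "moves": [0,0,-1.0,0,0,0,-1.5,0,0,0,-1.5,0,0,0,-1,0,0,0,0,0]
}}

```text
time: 5.92
ee_pos: [0.592, 0.2418, 0.1331]
eef_rot: [0.517, 0.856, 0.001, 0.001]
ft_force: [0.6, -0.7, -2.6]
width: 0.0132
grip_force: 60.0
```

```bash
python3 - <<'E'
from h import *
p=pose()[0]
u=np.array([np.sin(np.radians(p[3])),-np.cos(np.radians(p[3]))]); g=np.array([.5642,.0934])+.1*u
plan([(*g,p[2],None,8),(*g,.053,None,5)])
snap('wrist','w4')
E
```

```text
from [ 0.592   0.2418  0.1331 27.6808]
-2.7,-1.2,-0,-0 ; -2.8,-1.1,-0,-0 ; -2.7,-1.2,-0,-0 ; -2.7,-1.2,-0,-0 ; -2.8,-1.1,-0,-0 ; -2.7,-1.2,-0,-0 ; -2.7,-1.2,-0,-0 ; -2.7,-1.2,-0,-0
  -> [6.10000e-01 5.00000e-03 1.33100e-01 2.76808e+01]
-0,0,1.6,-0 ; -0,0,1.6,-0 ; -0,0,1.6,-0 ; -0,0,1.6,-0 ; -0,0,1.6,-0
  -> [6.10000e-01 5.00000e-03 5.31000e-02 2.76808e+01]
```

View pics/w4.png

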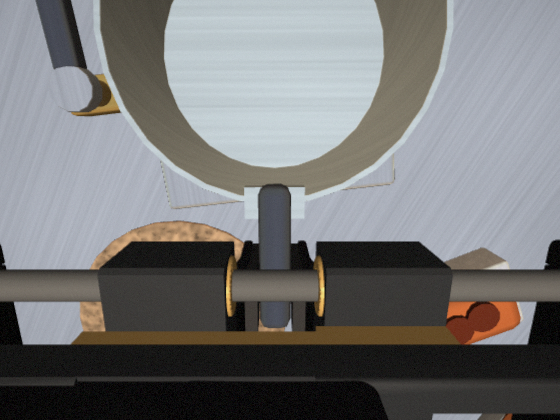

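Pan a hangs centred in the fingers (handle 275, rim 97–452), clear of the ring. I'll carry it to the mat.

{"api": "arm_command", "payload": {
  "moves": [-1.5,-0.6,0,0,-2.7,-1.2,0,0,-2.8,-1.1,0,0,-2.8,-1.2,0,0,-2.8,-1.2,0,0,-2.8,-1.2,0,0,-2.8,-1.2,0,0,-2.1,-1.0,0,0,-1.5,-0.7,0,0,0,0,0,0]
}}

```text
time: 6.8
ee_pos: [0.6081, -0.0014, 0.1297]
eef_rot: [0.52, 0.854, -0.001, 0.0]
ft_force: [0.9, -0.9, -1.9]
width: 0.0131
grip_force: 60.0
```

{"api": "arm_command", "payload": {
  "moves": [0,0,1.6,0,0,0,2,0,0,0,2,0,0,0,1.5,0,0,0,0.6,0,0,0,0.3,0,0,0,0.2,0,0,0,0,0]
}}

```text
time: 7.47
ee_pos: [0.609, 0.0046, 0.0491]
eef_rot: [0.517, 0.856, 0.0, -0.0]
ft_force: [-2.7, -0.4, 1.4]
width: 0.0132
grip_force: 60.0
```

```bash
python3 - <<'E'
from h import *
p,s=pose(); u=np.array([np.sin(np.radians(p[3])),-np.cos(np.radians(p[3]))]); print(p,s['ft_force'],s['torque'],'axis',p[:2]-.1*u)
E
```

```text
[6.08961506e-01 4.55744728e-03 4.91480616e-02 2.76797090e+01] [-2.66635719 -0.41070153  1.39724287] [-0.12021276  0.60677142  0.21785408] axis [0.56250866 0.09311327]
```

{"api": "arm_command", "payload": {
  "moves": [0,0,0,0,0,0,0,0,0,0,0,0],
  "fingers": 40
}}

```text
time: 7.72
ee_pos: [0.6097, 0.0051, 0.0493]
eef_rot: [0.517, 0.856, 0.001, 0.001]
ft_force: [1.2, -0.0, -0.0]
width: 0.0259
grip_force: 0.0
```

{"api": "arm_command", "payload": {
  "moves": [0,0,-1.5,0,0,0,-3.5,0,0,0,-4,0,0,0,-4,0,0,0,0,0],
  "fingers": 50
}}

```text
time: 8.13
ee_pos: [0.613, 0.0046, 0.1874]
eef_rot: [0.518, 0.856, 0.004, 0.005]
ft_force: [2.1, 0.1, 0.8]
width: 0.0429
grip_force: 0.0
```

```bash
python3 - <<'E'
from h import *
plan([(.3657,-.3825,.16,70,12)])
i,im=snap('top','top1')
c=cv2.imread('pics/top1.png')[125:300,130:450]
cv2.imwrite('pics/c2.png',cv2.resize(c,None,fx=2.5,fy=2.5,interpolation=cv2.INTER_CUBIC))
E
```

```text
from [6.1300e-01 4.6000e-03 1.8740e-01 2.7665e+01]
-1.9,-3.3,0.2,-3.5 ; -1.7,-3.5,0.3,-3.6 ; -1.5,-3.5,0.2,-3.5 ; -1.2,-3.6,0.2,-3.5 ; -1.1,-3.7,0.2,-3.5 ; -0.8,-3.7,0.3,-3.6 ; -0.5,-3.8,0.2,-3.5 ; -0.4,-3.8,0.2,-3.5 ; -0.1,-3.8,0.3,-3.6 ; 0.2,-3.9,0.2,-3.5 ; 0.3,-3.8,0.2,-3.5 ; 0.6,-3.8,0.2,-3.5
  -> [ 0.3658 -0.383   0.1604 69.965 ]
```

View pics/c2.png

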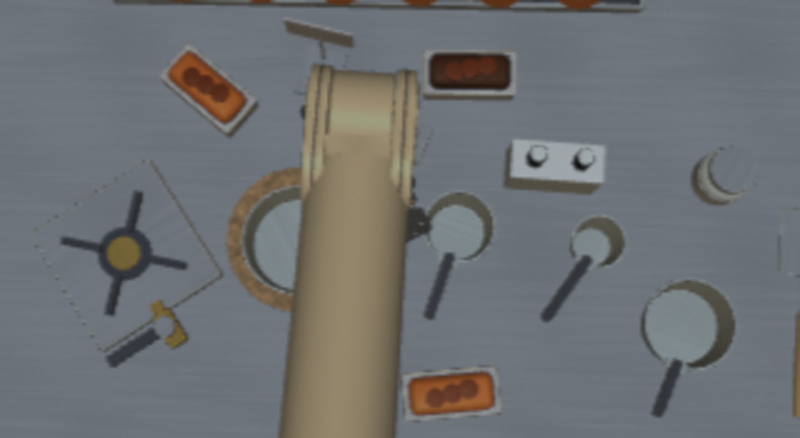

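Cock shut (lever 110–175, 350), pan a on the mat, and pans b, c, d where they were. I'll go to b.

{"api": "arm_command", "payload": {
  "moves": [-1.9,-3.3,0.2,-3.5,-1.7,-3.5,0.3,-3.6,-1.5,-3.5,0.2,-3.5,-1.2,-3.6,0.2,-3.5,-1.1,-3.7,0.2,-3.5,-0.8,-3.7,0.3,-3.6,-0.5,-3.8,0.2,-3.5,-0.4,-3.8,0.2,-3.5,-0.1,-3.8,0.3,-3.6,0.2,-3.9,0.2,-3.5,0.3,-3.8,0.2,-3.5,0.6,-3.8,0.2,-3.5]
}}

```text
time: 9.18
ee_pos: [0.3609, -0.384, 0.1511]
eef_rot: [0.172, 0.985, 0.0, 0.0]
ft_force: [1.1, -0.3, 0.2]
width: 0.0434
grip_force: 0.0
```

{"api": "arm_command", "payload": {
  "moves": [0,0,0,0,0,0,0,0]
}}

```text
time: 9.35
ee_pos: [0.3601, -0.3847, 0.151]
eef_rot: [0.176, 0.984, -0.0, -0.0]
ft_force: [0.2, 1.1, -0.0]
width: 0.0436
grip_force: 0.0
```

```bash
cat >> h.py <<'E'
def handle(f,z):
    """dark handle in the wrist picture near the image centre column: line fit -> world points"""
    im=cv2.imread('pics/'+f+'.png'); g=im.max(2); m=(g[60:240]<85).astype(np.uint8)
    n,l,st,ce=cv2.connectedComponentsWithStats(m)
    for k in range(1,n):
        x,y,w,h,a=st[k]
        if a>300 and h>30: print('blob',x,y+60,w,h,a)
    return m
E
python3 - <<'E'
from h import *
print(pose()[0]); i,im=snap('wrist','w5'); handle('w5',0)
for p in ([.4597,-.4168,.062],[.3426,-.374,.067],[.3657,-.3825,.067]): print(proj('w5',p))
plan([(.3657,-.3825,.048,70,4)])
E
```

```text
[ 0.36013217 -0.38466689  0.15103969 69.72469247]
blob 534 92 23 57 348
blob 494 95 43 67 1175
blob 0 156 48 84 1100
blob 274 187 20 53 933
blob 0 203 22 37 423
[280.43637403 333.76658423]
[280.72066168 190.36693686]
[280.60818998 222.26138737]
from [ 0.3616 -0.3831  0.151  69.864 ]
-0.1,0,2.6,-0 ; -0.1,0.1,2.6,-0.1 ; -0.1,0,2.5,-0 ; -0.1,0.1,2.6,-0
  -> [ 3.6600e-01 -3.8260e-01  4.8000e-02  6.9964e+01]
```

View pics/w5.png

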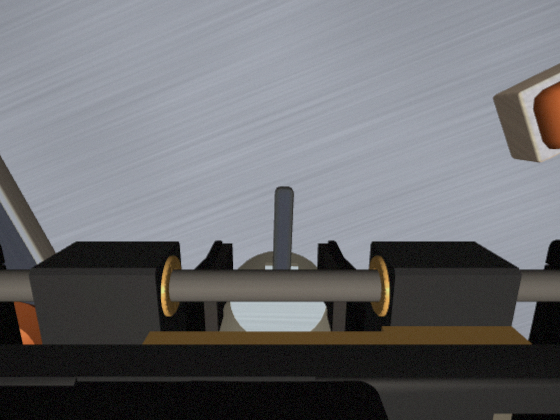

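Handle b runs from its end at (284,187) to (282,265), within 3 mm of where it was expected. I'll descend and grip.

{"api": "arm_command", "payload": {
  "moves": [-0.1,0.1,2.6,0,-0.1,0.1,2.6,0,-0.1,0.1,2.5,0,-0.1,0.1,2.6,0,0,0,0,0,0,0,0,0]
}}

```text
time: 9.9
ee_pos: [0.3673, -0.379, 0.0479]
eef_rot: [0.173, 0.985, 0.001, -0.001]
ft_force: [0.0, -0.1, 0.8]
width: 0.0436
grip_force: 0.0
```

{"api": "arm_command", "payload": {
  "moves": [0,0,0,0,0,0,0,0,0,0,0,0,0,0,0,0,0,0,0,0,0,0,0,0],
  "fingers": 0
}}

```text
time: 10.4
ee_pos: [0.3673, -0.3808, 0.0489]
eef_rot: [0.174, 0.985, -0.0, 0.0]
ft_force: [0.0, 1.4, 1.6]
width: 0.0132
grip_force: 59.8
```

{"api": "arm_command", "payload": {
  "moves": [0,0,-1.0,0,0,0,-2,0,0,0,-3,0,0,0,-3,0,0,0,-1,0,0,0,0,0]
}}

```text
time: 10.9
ee_pos: [0.3682, -0.3816, 0.1514]
eef_rot: [0.174, 0.985, -0.001, 0.002]
ft_force: [0.1, -0.2, -1.5]
width: 0.0134
grip_force: 59.8
```

```bash
cat >> h.py <<'E'
def ax(th,C,rr=.1): return np.array(C)+rr*np.array([np.cos(np.radians(th)),np.sin(np.radians(th))])
E
python3 - <<'E'
from h import *
p=pose()[0]
g=ax(150,[.5625,.0931]); print(g)
plan([(*g,p[2],60,12)]); print(np.linalg.norm(g-p[:2])/12)
E
```

```text
[0.47589746 0.1431    ]
from [ 0.3682 -0.3816  0.1514 69.9779]
0.7,4.4,-0,0.8 ; 0.7,4.4,-0,0.9 ; 0.8,4.4,-0,0.8 ; 0.8,4.4,-0,0.8 ; 0.9,4.4,-0,0.9 ; 1,4.3,-0,0.8 ; 1,4.4,-0,0.8 ; 1.1,4.3,-0,0.9 ; 1.2,4.3,-0,0.8 ; 1.2,4.3,-0,0.8 ; 1.3,4.3,-0,0.8 ; 1.3,4.2,-0,0.9
  -> [ 0.476   0.1427  0.1514 59.9779]
0.04463477085261275
```

{"api": "arm_command", "payload": {
  "moves": [0.3,1.5,0,0.8,0.5,3,0,0.9,0.7,3.8,0,0.8,0.7,3.8,0,0.8,0.8,3.8,0,0.9,0.9,3.8,0,0.8,0.9,3.8,0,0.8,1,3.8,0,0.9,1,3.8,0,0.8,1,3.8,0,0.8,1,3.8,0,0.8,1,3.8,0,0.9]
}}

```text
time: 11.9
ee_pos: [0.4563, 0.0483, 0.1471]
eef_rot: [0.259, 0.966, -0.0, -0.001]
ft_force: [1.2, -0.6, -2.3]
width: 0.0135
grip_force: 59.8
```

{"api": "arm_command", "payload": {
  "moves": [1,3,0,0,0.8,2.5,0,0,0.4,1.5,0,0,0,0,0,0,0,0,0,0]
}}

```text
time: 12.32
ee_pos: [0.4728, 0.1176, 0.1474]
eef_rot: [0.259, 0.966, -0.001, -0.001]
ft_force: [0.3, -0.4, -1.6]
width: 0.0133
grip_force: 59.8
```

```bash
python3 - <<'E'
from h import *
i,im=snap('wrist','w6'); print(pose()[0])
im=cv2.imread('pics/w6.png'); 
g=ax(150,[.5625,.0931]); print(proj('w6',[.5625,.0931,.065]),proj('w6',[.5625,.0931,.005]))
plan([(*g,pose()[0][2],60,2),(*g,.060,60,4)],q=.1)
E
```

```text
[ 0.47288008  0.11663344  0.14763906 59.93522068]
[304.27479544 323.13170102] [299.30570723 288.30685276]
from [ 0.4729  0.1166  0.1476 59.9352]
0.5,1.2,-0,-0 ; 0.6,1.2,-0,-0.1
  -> [ 0.4754  0.1429  0.1476 60.0352]
-0,0,2.2,0 ; -0,0,2.2,0 ; -0,0,2.2,0 ; -0,0,2.2,0
  -> [4.75400e-01 1.42900e-01 5.96000e-02 6.00352e+01]
```

View pics/w6.png

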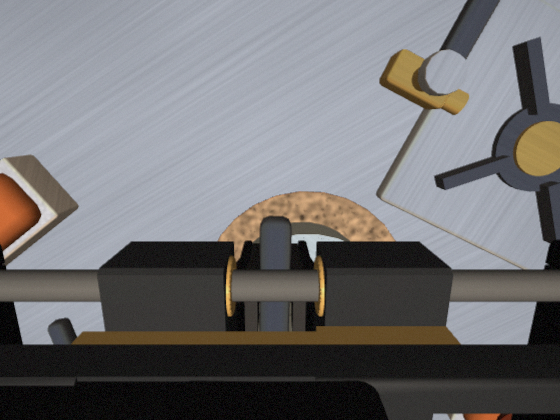

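The picture shows pan b's handle at column 276 with the mat's near edge at (308,192) and pan a's near rim at (312,222). I'll check them against the expected centre.

```bash
python3 - <<'E'
from h import *
for u,v,z in ((308,192,.005),(222,240,.005),(393,238,.005),(312,222,.065),(358,240,.065)):
    q=px('w6',u,v,z)[:2]; print(q,np.linalg.norm(q-[.5642,.0934]),np.linalg.norm(q-[.5625,.0931]))
im=cv2.imread('pics/w6.png'); cv2.imwrite('pics/w6c.png',cv2.resize(im[170:250,190:430],None,fx=3,fy=3,interpolation=cv2.INTER_CUBIC))
E
```

```text
[0.48150445 0.14691046] 0.09849834577696413 0.09724117189219589
[0.48158956 0.05373095] 0.0916412442007446 0.08998011292664594
[0.56082523 0.19556981] 0.10222552711117164 0.10248349160539742
[0.4897851  0.13951651] 0.08754604015890473 0.08626672824166418
[0.51989821 0.16314084] 0.08262223722158338 0.08197946382213873
```

View pics/w6c.png

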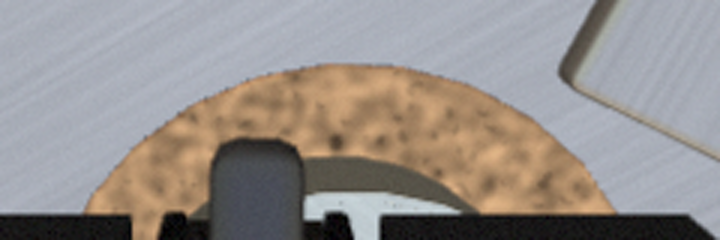

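```bash
python3 - <<'E'
from h import *
C=[.5625,.0931]
for rr,z in((.072,.065),(.069,.065),(.064,.005)):
    P=[proj('w6',[*ax(t,C,rr),z]) for t in range(0,360,3)]
    print(rr,z,'top',min(P,key=lambda q:q[1]), 'at row240',[q[0].round() for q in P if abs(q[1]-240)<3])
print(json.load(open('pics/w6.json'))['origin'])
E
```

```text
0.072 0.065 top [306.43636077 239.80662249] at row240 [np.float64(331.0), np.float64(326.0), np.float64(321.0), np.float64(316.0), np.float64(311.0), np.float64(306.0), np.float64(301.0), np.float64(297.0), np.float64(292.0), np.float64(287.0), np.float64(282.0)]
0.069 0.065 top [306.34023494 243.51212778] at row240 []
0.064 0.005 top [300.61199969 226.45606992] at row240 [np.float64(343.0), np.float64(340.0), np.float64(261.0), np.float64(258.0), np.float64(255.0)]
[0.41333482835826507, 0.15192790825689523, 0.3092153461434934]
```

{"api": "arm_command", "payload": {
  "moves": [0.8,1.1,0,0,0.7,1.2,0,0,0,0,0,0,0,0,0,0]
}}

```text
time: 12.7
ee_pos: [0.4717, 0.1442, 0.1483]
eef_rot: [0.259, 0.966, -0.0, -0.0]
ft_force: [-0.1, -1.2, -1.1]
width: 0.0135
grip_force: 59.8
```

```bash
python3 - <<'E'
from h import *
g=ax(150,[.5595,.095]); print(g)
plan([(*g,.070,60,4),(*g,.057,60,4)])
E
```

```text
[0.47289746 0.145     ]
from [ 0.4717  0.1442  0.1483 59.9407]
-0,0,2,-0 ; -0,0.1,1.9,-0 ; -0,-0,2,-0 ; -0.1,0,1.9,-0.1
  -> [ 0.4731  0.1446  0.0703 60.0407]
0,0,0.3,0 ; 0,0,0.4,0 ; 0,0,0.3,0 ; 0,0,0.3,0
  -> [4.73100e-01 1.44600e-01 5.73000e-02 6.00407e+01]
```

{"api": "arm_command", "payload": {
  "moves": [0,0,2,0,0,0.1,1.9,0,0,0,2,0,-0.1,0,1.7,0,0,0,0,0,0,0,0.3,0,0,0,0.3,0,0,0,0.3,0,0,0,0.2,0,0,0,0,0]
}}

```text
time: 13.53
ee_pos: [0.4733, 0.1457, 0.0617]
eef_rot: [0.259, 0.966, 0.0, 0.0]
ft_force: [-0.8, 0.3, -2.5]
width: 0.0132
grip_force: 59.8
```

```bash
python3 - <<'E'
from h import *
p,s=pose(); print(p,s['ft_force'],s['torque'])
E
```

```text
[ 0.47327732  0.14566774  0.06165728 59.98288623] [-0.84182371  0.29334679 -2.49060573] [ 0.10078258  0.12629733 -0.00145118]
```

{"api": "arm_command", "payload": {
  "moves": [0,0,0.2,0,0,0,0.2,0,0,0,0,0]
}}

```text
time: 13.78
ee_pos: [0.4733, 0.1461, 0.0578]
eef_rot: [0.259, 0.966, 0.0, 0.0]
ft_force: [-2.7, -1.1, 4.8]
width: 0.0133
grip_force: 59.8
```

{"api": "arm_command", "payload": {
  "moves": [0,0,0.1,0,0,0,0,0,0,0,0,0]
}}

```text
time: 14.03
ee_pos: [0.4731, 0.1464, 0.0575]
eef_rot: [0.259, 0.966, 0.0, -0.0]
ft_force: [-6.9, 0.7, 12.0]
width: 0.0131
grip_force: 59.8
```

{"api": "arm_command", "payload": {
  "moves": [0,0,0,0,0,0,0,0,0,0,0,0,0,0,0,0],
  "fingers": 40
}}

```text
time: 14.37
ee_pos: [0.4734, 0.1457, 0.0565]
eef_rot: [0.259, 0.966, 0.0, 0.0]
ft_force: [0.4, -0.1, -1.0]
width: 0.031
grip_force: 0.0
```

{"api": "arm_command", "payload": {
  "moves": [0,0,-1.5,0,0,0,-3,0,0,0,-3,0,0,0,-3,0,0,0,0,0],
  "fingers": 50
}}

```text
time: 14.78
ee_pos: [0.476, 0.1466, 0.1672]
eef_rot: [0.259, 0.966, 0.003, 0.003]
ft_force: [1.3, 0.8, 1.1]
width: 0.043
grip_force: 0.0
```

```bash
python3 - <<'E'
from h import *
plan([(*ax(162.6,[.5785,-.1202]),.150,72.6,8)])
E
```

```text
from [ 0.476   0.1466  0.1672 59.9671]
-1.6,-2.5,0.2,-1.6 ; -1.4,-2.6,0.2,-1.6 ; -1.5,-2.6,0.2,-1.5 ; -1.3,-2.6,0.3,-1.6 ; -1.3,-2.7,0.2,-1.6 ; -1.2,-2.7,0.2,-1.6 ; -1.1,-2.8,0.2,-1.6 ; -1,-2.7,0.2,-1.5
  -> [ 0.4827 -0.0899  0.1502 72.5671]
```

{"api": "arm_command", "payload": {
  "moves": [-1.6,-2.5,0.2,-1.6,-1.4,-2.6,0.2,-1.6,-1.5,-2.6,0.2,-1.5,-1.3,-2.6,0.3,-1.6,-1.3,-2.7,0.2,-1.6,-1.2,-2.7,0.2,-1.6,-1.1,-2.8,0.2,-1.6,-1,-2.7,0.2,-1.5,0,0,0,0,0,0,0,0]
}}

```text
time: 15.62
ee_pos: [0.4798, -0.0924, 0.1442]
eef_rot: [0.153, 0.988, -0.0, -0.0]
ft_force: [0.1, 0.7, 0.6]
width: 0.0429
grip_force: 0.0
```

```bash
python3 - <<'E'
from h import *
print(pose()[0]); snap('wrist','w7'); snap('top','top2')
handle('w7',0)
print(proj('w7',[.4583,-.0825,.069]),proj('w7',[.483,-.09,.069]))
a=cv2.imread('pics/w7.png')[60:330,120:450]; b=cv2.imread('pics/top2.png')[160:300,190:410]
b=cv2.resize(b,(424,270),interpolation=cv2.INTER_CUBIC); cv2.imwrite('pics/m1.png',np.hstack([a,b]))
E
```

```text
[ 0.4797769  -0.09242781  0.14422545 72.38510119]
blob 163 80 132 62 306
blob 428 145 111 95 2928
blob 456 166 89 74 1350
blob 536 170 24 31 338
blob 277 187 19 53 529
[279.59401559 188.18713778] [279.90243789 222.91653222]
```

View pics/m1.png

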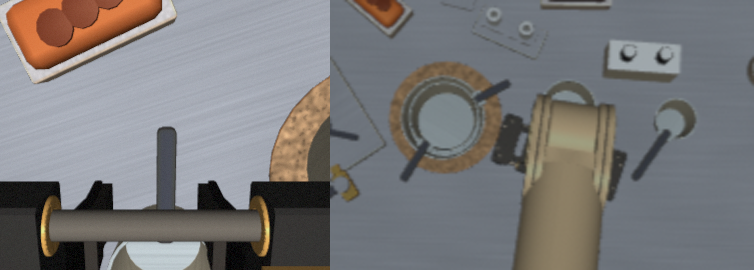

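Left: handle c at column 286, end row 187, nearly vertical; right: pan b sits concentrically in pan a with handles opposite. I'll shift 7 mm and grip c.

{"api": "arm_command", "payload": {
  "moves": [-0.1,0.2,2.4,0,-0.1,0.2,2.4,0,-0.1,0.2,2.3,0,0,0.1,2.3,0,0,0,0,0,0,0,0,0]
}}

```text
time: 16.22
ee_pos: [0.4844, -0.084, 0.0501]
eef_rot: [0.151, 0.989, -0.0, -0.001]
ft_force: [-0.3, -0.4, 0.8]
width: 0.0435
grip_force: 0.0
```

{"api": "arm_command", "payload": {
  "moves": [0,0,0,0,0,0,0,0,0,0,0,0,0,0,0,0,0,0,0,0,0,0,0,0],
  "fingers": 0
}}

```text
time: 16.72
ee_pos: [0.4852, -0.0851, 0.0509]
eef_rot: [0.151, 0.988, 0.0, 0.0]
ft_force: [-1.3, 0.2, 2.2]
width: 0.0131
grip_force: 60.0
```

```bash
python3 - <<'E'
from h import *
p=pose()[0]; print(p, 'axis c est', ax(p[3]+90,p[:2],-.1))
# pan b rim in top2: predicted circle for candidates, edge score
g=cv2.cvtColor(cv2.imread('pics/top2.png'),cv2.COLOR_BGR2GRAY); e=cv2.magnitude(cv2.Sobel(g,5,1,0),cv2.Sobel(g,5,0,1))
def score(C,rads):
    s=0
    for rr,z in rads:
        P=np.float32([proj('top2',[*ax(t,C,rr),z]) for t in range(0,360,6)]); s+=cv2.remap(e,P[:,0].copy(),P[:,1].copy(),1).mean()
    return s
def best(rads,C0):
    b=max((score([C0[0]+i/1000,C0[1]+j/1000],rads),i,j) for i in range(-10,11) for j in range(-10,11)); print(b, C0[0]+b[1]/1000,C0[1]+b[2]/1000)
best([(.1,.005)],[.5642,.0934]); best([(.072,.065)],[.5595,.095]); best([(.060,.071)],[.5595,.095])
E
```

```text
[ 4.85169606e-01 -8.50663994e-02  5.09030623e-02  7.25848061e+01] axis c est [ 0.5805857  -0.11499578]
(np.float32(67.53031), 2, 2) 0.5662 0.0954
(np.float32(77.92901), -1, -4) 0.5585 0.091
(np.float32(103.09367), -1, 9) 0.5585 0.104
```

{"api": "arm_command", "payload": {
  "moves": [0,0,-1.0,0,0,0,-2,0,0,0,-3,0,0,0,-3,0,0,0,-2,0,0,0,0,0]
}}

```text
time: 17.22
ee_pos: [0.4871, -0.0854, 0.1654]
eef_rot: [0.152, 0.988, 0.001, 0.003]
ft_force: [0.4, -0.3, -0.7]
width: 0.0132
grip_force: 60.0
```

```bash
python3 - <<'E'
from h import *
p=pose()[0]
plan([(*ax(205,[.5597,.096]),p[2],115,11)])
E
```

```text
from [ 0.4871 -0.0854  0.1654 72.5643]
0.5,1.2,-0,-3.9 ; 0.5,1.2,-0,-3.8 ; 0.4,1.2,-0,-3.9 ; 0.3,1.2,-0,-3.8 ; 0.2,1.3,-0,-3.9 ; 0.1,1.2,-0,-3.8 ; 0,1.3,-0,-3.9 ; -0,1.3,-0,-3.9 ; -0.1,1.3,-0,-3.8 ; -0.3,1.2,-0,-3.9 ; -0.3,1.2,-0,-3.8
  -> [4.696000e-01 5.340000e-02 1.654000e-01 1.149643e+02]
```

{"api": "arm_command", "payload": {
  "moves": [0.5,1.2,0,-3.9,0.5,1.2,0,-3.8,0.4,1.2,0,-3.9,0.3,1.2,0,-3.8,0.2,1.3,0,-3.9,0.1,1.2,0,-3.8,0,1.3,0,-3.9,0,1.3,0,-3.9,-0.1,1.3,0,-3.8,-0.3,1.2,0,-3.9,-0.3,1.2,0,-3.8,0,0,0,0]
}}

```text
time: 18.22
ee_pos: [0.4666, 0.056, 0.1603]
eef_rot: [-0.219, 0.976, 0.0, -0.0]
ft_force: [-0.2, 0.2, -1.3]
width: 0.0131
grip_force: 60.0
```

{"api": "arm_command", "payload": {
  "moves": [0,0,0,0,0,0,0,0,0,0,0,0]
}}

```text
time: 18.47
ee_pos: [0.4673, 0.0527, 0.1605]
eef_rot: [-0.215, 0.977, -0.0, -0.0]
ft_force: [-0.3, -0.1, -0.8]
width: 0.0133
grip_force: 60.0
```

```bash
python3 - <<'E'
from h import *
p=pose()[0]
plan([(*ax(205,[.5597,.096]),.07,115,5)])
snap('wrist','w8'); snap('scene','s8')
a=cv2.imread('pics/w8.png')[:300]; b=cv2.imread('pics/s8.png')
print(proj('s8',[.56,.096,.07]))
u,v=proj('s8',[.56,.096,.07]).astype(int); b=cv2.resize(b[v-50:v+50,u-60:u+60],(360,300),interpolation=cv2.INTER_CUBIC)
cv2.imwrite('pics/m2.png',np.hstack([a[:,60:500],b]))
E
```

```text
from [4.673000e-01 5.270000e-02 1.605000e-01 1.148287e+02]
-0,0,1.8,-0 ; -0.1,0,1.8,-0.1 ; -0,0,1.8,-0 ; -0.1,0,1.8,-0 ; 0,0,1.8,-0.1
  -> [4.692000e-01 5.360000e-02 7.050000e-02 1.150287e+02]
[291.66178249 206.29022484]
```

View pics/m2.png

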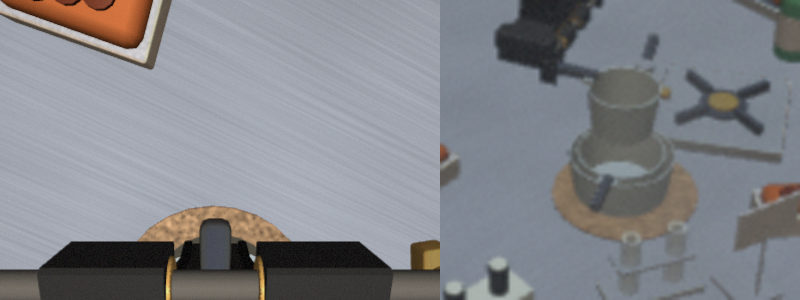

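Right: pan c hangs level above the centre of the nested a/b. I'll lower it.

{"api": "arm_command", "payload": {
  "moves": [0,0,2,0,-0.1,0,2,0,0,0,2,0,-0.1,0,1.8,0,0,0,1.0,0,0,0,0.4,0,0,0,0,0,0,0,0,0]
}}

```text
time: 19.23
ee_pos: [0.4697, 0.0546, 0.0692]
eef_rot: [-0.216, 0.976, 0.0, 0.0]
ft_force: [0.6, -0.0, -0.6]
width: 0.0134
grip_force: 60.0
```

{"api": "arm_command", "payload": {
  "moves": [0,0,0.2,0,0,0,0.2,0,0,0,0,0,0,0,0,0]
}}

```text
time: 19.57
ee_pos: [0.4694, 0.0547, 0.0648]
eef_rot: [-0.216, 0.976, 0.0, 0.0]
ft_force: [-0.5, -0.3, -1.1]
width: 0.0134
grip_force: 60.0
```

{"api": "arm_command", "payload": {
  "moves": [0,0,0.1,0,0,0,0,0,0,0,0,0]
}}

```text
time: 19.82
ee_pos: [0.4693, 0.0546, 0.0638]
eef_rot: [-0.216, 0.976, 0.0, 0.0]
ft_force: [-2.5, -0.8, 3.8]
width: 0.0132
grip_force: 60.0
```

{"api": "arm_command", "payload": {
  "moves": [0,0,0.1,0,0,0,0,0,0,0,0,0]
}}

```text
time: 20.07
ee_pos: [0.4688, 0.0543, 0.0631]
eef_rot: [-0.216, 0.976, 0.0, -0.0]
ft_force: [-7.9, -1.2, 13.2]
width: 0.0133
grip_force: 60.0
```

{"api": "arm_command", "payload": {
  "moves": [0,0,0,0,0,0,0,0,0,0,0,0,0,0,0,0],
  "fingers": 40
}}

```text
time: 20.4
ee_pos: [0.4693, 0.0547, 0.0625]
eef_rot: [-0.216, 0.976, 0.0, 0.0]
ft_force: [-0.1, -0.8, -0.3]
width: 0.031
grip_force: 0.0
```

{"api": "arm_command", "payload": {
  "moves": [0,0,-1.5,0,0,0,-3,0,0,0,-3,0,0,0,-2.5,0,0,0,0,0],
  "fingers": 50
}}

```text
time: 20.82
ee_pos: [0.4718, 0.0552, 0.1674]
eef_rot: [-0.216, 0.976, 0.0, 0.004]
ft_force: [1.6, 0.5, -0.5]
width: 0.0433
grip_force: 0.0
```

```bash
python3 - <<'E'
from h import *
plan([(.480,-.242,.150,56.5,11)])
E
```

```text
from [4.718000e-01 5.520000e-02 1.674000e-01 1.149823e+02]
1.1,-2.5,0.2,5.3 ; 0.8,-2.5,0.1,5.3 ; 0.6,-2.7,0.2,5.3 ; 0.4,-2.7,0.1,5.4 ; 0.1,-2.7,0.2,5.3 ; -0.2,-2.7,0.1,5.3 ; -0.4,-2.6,0.2,5.3 ; -0.6,-2.7,0.2,5.3 ; -0.9,-2.5,0.1,5.3 ; -1.1,-2.5,0.2,5.4 ; -1.4,-2.3,0.1,5.3
  -> [ 0.4804 -0.2421  0.1504 56.4823]
```

{"api": "arm_command", "payload": {
  "moves": [1.1,-2.5,0.2,5.3,0.8,-2.5,0.1,5.3,0.6,-2.7,0.2,5.3,0.4,-2.7,0.1,5.4,0.1,-2.7,0.2,5.3,-0.2,-2.7,0.1,5.3,-0.4,-2.6,0.2,5.3,-0.6,-2.7,0.2,5.3,-0.9,-2.5,0.1,5.3,-1.1,-2.5,0.2,5.4,-1.4,-2.3,0.1,5.3,0,0,0,0]
}}

```text
time: 21.82
ee_pos: [0.4766, -0.248, 0.1451]
eef_rot: [0.294, 0.956, -0.001, 0.0]
ft_force: [-0.9, -1.0, 0.7]
width: 0.0435
grip_force: 0.0
```

{"api": "arm_command", "payload": {
  "moves": [0,0,0,0,0,0,0,0]
}}

```text
time: 21.98
ee_pos: [0.4778, -0.2419, 0.145]
eef_rot: [0.288, 0.958, 0.0, -0.0]
ft_force: [-0.3, 0.5, -0.3]
width: 0.0432
grip_force: 0.0
```

```bash
python3 - <<'E'
from h import *
p=pose()[0]; print(p); snap('wrist','w9'); snap('top','top3')
g=cv2.cvtColor(cv2.imread('pics/w9.png'),cv2.COLOR_BGR2GRAY)
print(proj('w9',[.4589,-.2319,.071]))
for row in range(176,238,6): print(row,' '.join('%d'%v for v in g[row,255:320:3]))
plan([(.480,-.242,.052,56.5,4)])
E
```

```text
[ 0.47782747 -0.24189651  0.14501925 56.57697985]
[272.37589722 191.39857124]
176 164 161 158 160 162 166 160 162 165 164 162 165 163 163 166 164 161 162 164 159 161 164
182 162 164 163 159 163 164 164 162 164 164 162 163 162 159 158 162 163 164 165 164 161 167
188 159 162 164 164 162 165 123 78 89 93 150 160 159 162 167 161 163 159 166 167 160 161
194 163 164 165 164 162 61 69 71 70 69 69 61 165 160 161 165 164 158 162 164 159 159
200 165 161 161 159 158 63 72 68 69 69 69 65 163 165 155 163 162 155 157 162 162 162
206 159 156 164 161 161 66 68 65 68 67 66 62 164 160 155 157 160 165 159 162 161 164
212 162 160 165 167 156 68 70 73 68 71 68 83 158 159 161 158 161 162 162 159 162 160
218 169 159 162 163 159 68 71 73 72 69 65 115 162 163 163 159 159 164 160 159 161 163
224 161 158 159 167 158 67 72 68 70 71 70 146 159 157 161 163 159 162 162 156 153 157
230 166 155 154 158 160 68 71 73 68 68 66 145 157 161 163 162 158 153 153 154 156 163
236 159 164 159 167 164 68 70 66 69 68 67 145 161 155 152 155 154 158 159 153 156 153
from [ 0.4781 -0.2413  0.1453 56.6393]
-0.1,0,2.3,0 ; -0,0,2.4,0.1 ; -0.1,0,2.3,0 ; -0,0,2.3,0
  -> [ 4.79700e-01 -2.42400e-01  5.23000e-02  5.65393e+01]
```

{"api": "arm_command", "payload": {
  "moves": [-0.1,0.1,2.3,0,0,0.1,2.4,0,-0.1,0.1,2.3,0,0,0,2.3,0,0,0,0,0,0,0,0,0]
}}

```text
time: 22.58
ee_pos: [0.4806, -0.2402, 0.0522]
eef_rot: [0.288, 0.958, 0.0, -0.001]
ft_force: [0.6, 0.6, 0.2]
width: 0.0433
grip_force: 0.0
```

{"api": "arm_command", "payload": {
  "moves": [0,0,0,0,0,0,0,0,0,0,0,0,0,0,0,0,0,0,0,0,0,0,0,0],
  "fingers": 0
}}

```text
time: 23.08
ee_pos: [0.4813, -0.2413, 0.0529]
eef_rot: [0.288, 0.958, 0.0, 0.0]
ft_force: [-0.5, 0.4, 0.4]
width: 0.0133
grip_force: 59.9
```

{"api": "arm_command", "payload": {
  "moves": [0,0,-1.0,0,0,0,-2,0,0,0,-3,0,0,0,-3,0,0,0,-2,0,0,0,-1,0,0,0,0,0]
}}

```text
time: 23.67
ee_pos: [0.4821, -0.2417, 0.1749]
eef_rot: [0.288, 0.958, 0.0, 0.002]
ft_force: [-0.2, 0.4, -0.3]
width: 0.0136
grip_force: 59.9
```

```bash
python3 - <<'E'
from h import *
p=pose()[0]; print(np.linalg.norm(ax(95,[.5597,.096])-p[:2])/12)
plan([(*ax(95,[.5597,.096]),p[2],5,12)])
E
```

```text
0.03689210481024288
from [ 0.4821 -0.2417  0.1749 56.4805]
1.5,3.4,-0,4.3 ; 1.8,3.2,-0,4.3 ; 2,3.1,-0,4.3 ; 2.3,2.9,-0,4.3 ; 2.4,2.8,-0,4.3 ; 2.7,2.5,-0,4.2 ; 2.8,2.4,-0,4.3 ; 3,2.1,-0,4.3 ; 3.2,1.9,-0,4.3 ; 3.3,1.7,-0,4.3 ; 3.4,1.4,-0,4.3 ; 3.5,1.1,-0,4.3
  -> [0.5505 0.1957 0.1749 4.9805]
```

{"api": "arm_command", "payload": {
  "moves": [1.5,3.4,0,4.3,1.8,3.2,0,4.3,2,3.1,0,4.3,2.3,2.9,0,4.3,2.4,2.8,0,4.3,2.7,2.5,0,4.2,2.8,2.4,0,4.3,3,2.1,0,4.3,3.2,1.9,0,4.3,3.3,1.7,0,4.3,3.4,1.4,0,4.3,3.5,1.1,0,4.3]
}}

```text
time: 24.67
ee_pos: [0.5486, 0.1978, 0.1707]
eef_rot: [0.677, 0.736, -0.001, -0.001]
ft_force: [1.5, -0.8, -0.8]
width: 0.0134
grip_force: 59.9
```

{"api": "arm_command", "payload": {
  "moves": [0,0,0,0,0,0,0,0,0,0,0,0]
}}

```text
time: 24.92
ee_pos: [0.5488, 0.1954, 0.171]
eef_rot: [0.675, 0.737, -0.001, -0.0]
ft_force: [1.1, -0.7, -1.6]
width: 0.0134
grip_force: 59.9
```

```bash
python3 - <<'E'
from h import *
for f,u,v,z,T in (('w9',279,187,.071,(.4813,-.2413)),('w7',286,187,.069,(.4852,-.0851)),('w5',284,187,.067,(.3673,-.3808)),('w3',281,258,.102,(.5913,.2415))):
    q=px(f,u,v,z)[:2]; print(f,q,'tip-grip',np.linalg.norm(q-T))
plan([(*ax(95,[.5597,.096]),.075,5,5)])
E
```

```text
w9 [ 0.45883719 -0.22623335] tip-grip 0.027047766820910438
w7 [ 0.45885842 -0.0778984 ] tip-grip 0.02730827336531209
w5 [ 0.34106139 -0.37086415] tip-grip 0.028056835261721088
w3 [0.60442299 0.22228396] tip-grip 0.023269489735279703
from [0.5488 0.1954 0.171  5.0295]
0,0,1.9,0 ; 0,0.1,1.9,0 ; 0,0,2,0 ; 0,0.1,1.9,0 ; 0,0,1.9,0
  -> [0.5508 0.1956 0.075  5.0295]
```

{"api": "arm_command", "payload": {
  "moves": [0,0,2,0,0,0.1,2,0,0,0,2,0,0,0.1,2,0,0,0,1.3,0,0,0,0.4,0,0,0,0,0,0,0,0,0]
}}

```text
time: 25.58
ee_pos: [0.5518, 0.1955, 0.076]
eef_rot: [0.676, 0.737, 0.0, 0.0]
ft_force: [0.3, -0.2, -1.2]
width: 0.0133
grip_force: 59.9
```

{"api": "arm_command", "payload": {
  "moves": [0,0,0.2,0,0,0,0,0,0,0,0,0]
}}

```text
time: 25.83
ee_pos: [0.5517, 0.1964, 0.0741]
eef_rot: [0.676, 0.737, 0.0, 0.0]
ft_force: [-0.3, 0.1, -1.9]
width: 0.0134
grip_force: 59.9
```

{"api": "arm_command", "payload": {
  "moves": [0,0,0.2,0,0,0,0.1,0,0,0,0,0,0,0,0,0]
}}

```text
time: 26.17
ee_pos: [0.5514, 0.1964, 0.0705]
eef_rot: [0.676, 0.737, 0.0, -0.0]
ft_force: [-0.1, 0.5, -0.7]
width: 0.0131
grip_force: 59.9
```

{"api": "arm_command", "payload": {
  "moves": [0,0,0.1,0,0,0,0,0,0,0,0,0]
}}

```text
time: 26.42
ee_pos: [0.5516, 0.1967, 0.0698]
eef_rot: [0.676, 0.737, 0.0, 0.0]
ft_force: [0.3, 1.0, 2.5]
width: 0.0135
grip_force: 59.9
```

{"api": "arm_command", "payload": {
  "moves": [0,0,0,0,0,0,0,0,0,0,0,0,0,0,0,0],
  "fingers": 40
}}

```text
time: 26.75
ee_pos: [0.5514, 0.1962, 0.0694]
eef_rot: [0.676, 0.737, -0.0, -0.0]
ft_force: [0.1, 0.3, -0.4]
width: 0.0311
grip_force: 0.0
```

{"api": "arm_command", "payload": {
  "moves": [0,0,-1.5,0,0,0,-3,0,0,0,-3,0,0,0,-4,0,0,0,-1.5,0],
  "fingers": 60
}}

```text
time: 27.17
ee_pos: [0.5531, 0.1966, 0.2048]
eef_rot: [0.676, 0.737, 0.003, 0.001]
ft_force: [1.3, 0.3, 0.8]
width: 0.051
grip_force: 0.0
```

```bash
python3 - <<'E'
from h import *
plan([(.665,-.295,.195,-4,14)])
E
```

```text
from [0.5531 0.1966 0.2048 4.9577]
-3.6,0.5,0.1,0.6 ; -3.5,0.5,0,0.7 ; -3.6,0.6,0.1,0.6 ; -3.5,0.6,0.1,0.7 ; -3.6,0.7,0.1,0.6 ; -3.5,0.7,0,0.6 ; -3.5,0.7,0.1,0.7 ; -3.6,0.8,0.1,0.6 ; -3.5,0.8,0,0.7 ; -3.5,0.8,0.1,0.6 ; -3.5,0.9,0.1,0.6 ; -3.4,0.9,0,0.7 ; -3.5,1,0.1,0.6 ; -3.5,1,0.1,0.7
  -> [ 0.6651 -0.2953  0.1948 -4.0423]
```

{"api": "arm_command", "payload": {
  "moves": [-3.6,0.5,0.1,0.6,-3.5,0.5,0,0.7,-3.6,0.6,0.1,0.6,-3.5,0.6,0.1,0.7,-3.6,0.7,0.1,0.6,-3.5,0.7,0,0.6,-3.5,0.7,0.1,0.7,-3.6,0.8,0.1,0.6,-3.5,0.8,0,0.7,-3.5,0.8,0.1,0.6,-3.5,0.9,0.1,0.6,-3.4,0.9,0,0.7]
}}

```text
time: 28.17
ee_pos: [0.6473, -0.2264, 0.1912]
eef_rot: [0.724, 0.69, -0.0, -0.0]
ft_force: [0.8, 0.2, -0.0]
width: 0.0523
grip_force: 0.0
```

{"api": "arm_command", "payload": {
  "moves": [-3.5,1,0,0.6,-3.5,1,0,0.7,0,0,0,0,0,0,0,0,0,0,0,0]
}}

```text
time: 28.58
ee_pos: [0.6636, -0.2953, 0.191]
eef_rot: [0.731, 0.682, 0.0, -0.0]
ft_force: [0.6, 0.2, 0.4]
width: 0.0527
grip_force: 0.0
```

```bash
python3 - <<'E'
from h import *
print(pose()[0]); snap('wrist','w10'); snap('top','top4')
for p in ([.667,-.207,.13],[.663,-.265,.13]): print(proj('w10',p))
im=cv2.imread('pics/w10.png'); m=(im.max(2)<70).astype(np.uint8)
n,l,st,ce=cv2.connectedComponentsWithStats(m)
for k in range(1,n):
    if st[k][4]>150: print(st[k],ce[k])
a=cv2.imread('pics/w10.png')[:300,130:430]; b=cv2.imread('pics/top4.png')[180:280,200:360]
cv2.imwrite('pics/m3.png',np.hstack([a,cv2.resize(b,(480,300),interpolation=cv2.INTER_CUBIC)]))
E
```

```text
[ 0.66363357 -0.29526094  0.19102606 -4.01659672]
[270.2070056   89.58475894]
[270.58293647 181.89053613]
[ 392    0   63   65 2536] [418.26616719  35.29929022]
[    0     0   560   420 77114] [276.83451773 338.12026351]
[253  80  36  38 153] [272.16339869 100.60130719]
[256 168  34  33 281] [273.34875445 177.0569395 ]
```

```bash
cat >> h.py <<'E'
def fit(f,rads,C0,R0=10,show=True):
    g=cv2.cvtColor(cv2.imread('pics/%s.png'%f),cv2.COLOR_BGR2GRAY); g=cv2.GaussianBlur(g,(3,3),0); e=cv2.magnitude(cv2.Sobel(g,5,1,0),cv2.Sobel(g,5,0,1)); e=np.minimum(e,150)
    res=[]
    for i in range(-R0,R0+1):
        for j in range(-R0,R0+1):
            C=[C0[0]+i/1000,C0[1]+j/1000]; s=0
            for rr,z in rads:
                P=np.float32([proj(f,[*ax(t,C,rr),z]) for t in range(0,360,15)]); s+=cv2.remap(e,P[:,0].copy(),P[:,1].copy(),1).mean()
            res.append((float(s),C[0],C[1]))
    res.sort(reverse=True); print(f,np.round(res[:4],4).tolist()); return res[0]
E
python3 - <<'E'
from h import *
for c in ([.667,-.207],[.663,-.265]): fit('w10',[(.012,.13)],c)
g=cv2.cvtColor(cv2.imread('pics/w10.png'),cv2.COLOR_BGR2GRAY)
for r0,r1 in((72,126),(160,216)):
  for row in range(r0,r1,4): print(row,' '.join('%3d'%v for v in g[row,244:300:4]))
E
```

```text
w10 [[148.7145, 0.667, -0.212], [139.1356, 0.667, -0.213], [121.8083, 0.666, -0.212], [120.8998, 0.668, -0.212]]
w10 [[138.2736, 0.664, -0.269], [129.5349, 0.664, -0.272], [125.9791, 0.665, -0.269], [125.2782, 0.664, -0.268]]
72 221 220 220 222 221 220 222 222 221 221 220 220 220 222
76 220 222 222 221 222 220 220 219 221 221 222 221 221 222
80 221 222 221 221 221 132  36  45  46 222 222 222 221 222
84 221 222 223 221  41 218 222 220 220 143 143 222 220 221
88 222 221 222  64 221 222 223 221 221 223 111 221 222 221
92 222 223 197 193 221 222 222 221 222 222 222 120 223 221
96 222 221 186 221 221 221 220 222 222 224 222  29 221 223
100 221 221 184 217 222 222 223 221 221 221 223  19 222 224
104 222 221 222 173 222 222 222 222 224 223 224  20 221 222
108 223 223 222  61 221 221 223 221 222 223  96 220 222 223
112 223 221 221 223  38 217 224 223 223 113 132 223 223 222
116 223 222 221 222 223  87  32  34  19 202 221 222 223 223
120 222 221 224 221 222 221 222 222 224 221 223 223 223 224
124 223 222 224 221 222 222 223 223 222 222 223 222 223 221
160 223 223 223 223 224 223 222 223 223 221 223 223 223 222
164 223 223 223 222 223 223 222 224 224 223 222 223 223 223
168 223 225 223 222 224 222 156  27 120 217 223 224 224 222
172 223 222 222 223 223  17  12  10   7   0 142 222 223 223
176 224 223 223 223  32   7  34  47  37   5   9 221 223 221
180 223 223 224 224  18 179 222 224 224 205  24 139 224 223
184 224 223 222 188 147 224 223 223 224 223 214  11 223 222
188 224 222 223 126 224 223 225 224 224 224 223  46 222 222
192 225 224 222  51 224 223 221 224 223 221 222  97 222 223
196 224 222 224 144 224 223 222 223 224 224 224  33 224 224
200 223 222 223 222 149 222 222 222 222 223 221 192 223 223
204 223 224 224 223 215 149 224 222 224 183 179 224 221 224
208 224 222 223 223 224 220 201 152 179 222 224 223 223 222
212 223 224 223 224 224 221 224 224 224 223 223 223 223 224
```

{"api": "arm_command", "payload": {
  "moves": [1.2,0,0,0,1.3,0.1,0,0,0,0,2.5,0,0,0,3,0,0,0,2.5,0,0,0,1.5,0,0,0,0,0,0,0,0,0]
}}

```text
time: 29.35
ee_pos: [0.6667, -0.2685, 0.0965]
eef_rot: [0.731, 0.683, 0.0, -0.001]
ft_force: [0.1, -0.6, 0.3]
width: 0.0522
grip_force: 0.0
```

{"api": "arm_command", "payload": {
  "moves": [0,0,0,0,0,0,0,0,0,0,0,0,0,0,0,0,0,0,0,0,0,0,0,0],
  "fingers": 0,
  "squeeze": 30
}}

```text
time: 29.85
ee_pos: [0.6654, -0.2709, 0.0972]
eef_rot: [0.732, 0.682, -0.0, -0.001]
ft_force: [-6.7, 2.0, 6.8]
width: 0.023
grip_force: 30.0
```

```bash
python3 - <<'E'
from h import *
print(pose()[0])
E
```

```text
[ 0.66536856 -0.27091928  0.09719669 -4.04727008]
```

{"api": "arm_command", "payload": {
  "moves": [0,0,-1,0,0,0,-2.5,0,0,0,-3,0,0,0,-3.5,0,0,0,-3.5,0,0,0,-2,0,0,0,0,0]
}}

```text
time: 30.43
ee_pos: [0.6681, -0.2719, 0.2584]
eef_rot: [0.731, 0.682, 0.002, 0.004]
ft_force: [0.6, -0.0, -0.1]
width: 0.0236
grip_force: 30.0
```

```bash
python3 - <<'E'
from h import *
plan([(.689,-.085,.25,-23,8)])
E
```

```text
from [ 0.6681 -0.2719  0.2584 -4.0125]
2.3,0.1,0.1,2.4 ; 2.4,-0,0.1,2.3 ; 2.3,-0.1,0.1,2.4 ; 2.4,-0.2,0.1,2.4 ; 2.3,-0.3,0.1,2.4 ; 2.3,-0.4,0.1,2.3 ; 2.3,-0.5,0.1,2.4 ; 2.3,-0.5,0.1,2.4
  -> [  0.6893  -0.0853   0.2504 -23.0125]
```

{"api": "arm_command", "payload": {
  "moves": [2.3,0.1,0.1,2.4,2.4,0,0.1,2.3,2.3,-0.1,0.1,2.4,2.4,-0.2,0.1,2.4,2.3,-0.3,0.1,2.4,2.3,-0.4,0.1,2.3,2.3,-0.5,0.1,2.4,2.3,-0.5,0.1,2.4,0,0,0,0,0,0,0,0,0,0,0,0]
}}

```text
time: 31.35
ee_pos: [0.6875, -0.0848, 0.2435]
eef_rot: [0.834, 0.552, -0.0, 0.0]
ft_force: [0.2, -0.6, -0.8]
width: 0.0232
grip_force: 30.0
```

```bash
python3 - <<'E'
from h import *
print(pose()[0]); snap('wrist','w11')
for c in ([.732,.015],[.709,-.039]):
    u,v=proj('w11',[*c,.095]); print(u,v)
    fit('w11',[(.0125,.095)],c,12); fit('w11',[(.006,.095)],c,12); fit('w11',[(.0125,.095),(.006,.095)],c,12)
a=cv2.imread('pics/w11.png'); cv2.imwrite('pics/m4.png',cv2.resize(a[40:260,170:400],None,fx=2.6,fy=2.6,interpolation=cv2.INTER_CUBIC))
E
```

```text
[  0.68748003  -0.08480159   0.24350421 -23.00731263]
276.85910641442285 72.92628382001953
w11 [[99.3492, 0.733, 0.013], [97.9334, 0.732, 0.013], [97.5958, 0.732, 0.012], [96.2469, 0.733, 0.012]]
w11 [[140.6066, 0.732, 0.013], [139.5112, 0.733, 0.013], [125.8842, 0.733, 0.012], [122.6626, 0.732, 0.014]]
w11 [[238.8603, 0.733, 0.013], [238.5401, 0.732, 0.013], [222.1311, 0.733, 0.012], [218.1028, 0.732, 0.012]]
276.6639797662161 142.67951248317348
w11 [[93.8815, 0.71, -0.041], [93.6737, 0.709, -0.042], [90.1184, 0.71, -0.042], [89.2906, 0.709, -0.043]]
w11 [[142.0383, 0.71, -0.042], [131.6114, 0.709, -0.042], [124.86, 0.71, -0.041], [121.4817, 0.71, -0.043]]
w11 [[232.1567, 0.71, -0.042], [225.2851, 0.709, -0.042], [218.7415, 0.71, -0.041], [210.5945, 0.71, -0.043]]
```

View pics/m4.png

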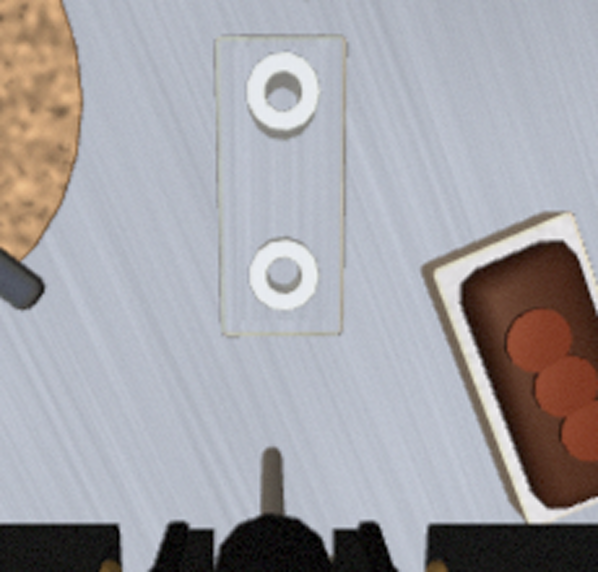

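Both vial mouths are clearly seen at full-picture (279,75) and (279,145); the held stem's end is at (274.6,216), loaf2 to the right.

```bash
python3 - <<'E'
from h import *
t=px('w11',274.6,216,.151)[:2]; p=pose()[0]; print(t,p, t-p[:2])
g=cv2.cvtColor(cv2.imread('pics/w11.png'),cv2.COLOR_BGR2GRAY)
for row in range(208,236,2): print(row,' '.join('%3d'%v for v in g[row,264:288]))
for c in ([.7325,.013],[.710,-.042]):
    d=np.array(c)-t; a=np.radians(p[3]); print('tool dx,dy', d@[-np.sin(a),np.cos(a)], d@[np.cos(a),np.sin(a)])
E
```

```text
[ 0.68664706 -0.08699322] [  0.68739627  -0.08552238   0.24360232 -23.07283279] [-0.00074921 -0.00147084]
208 187 184 181 186 190 188 184 185 184 182 183 187 188 186 188 187 186 184 191 192 187 190 189 184
210 185 183 183 185 186 187 188 187 189 182 180 182 187 189 187 188 188 185 188 190 193 188 188 186
212 185 185 189 183 185 184 188 185 146 119 111 104 128 175 189 187 185 188 183 187 193 190 185 188
214 184 186 186 189 182 188 172 122  91  85  86  80  77  90 170 188 188 187 186 181 186 191 191 187
216 184 182 185 186 187 184 156 107  91  90  87  83  77  76 124 177 190 188 186 186 183 186 192 191
218 186 185 186 186 188 184 149 107  91  87  84  79  76  74 116 176 190 188 189 186 188 186 188 193
220 187 186 185 184 186 188 151 103  92  89  82  79  77  76 117 175 190 189 186 187 185 183 188 188
222 190 187 190 186 185 188 143  97  93  83  87  81  76  77 101 169 183 187 189 187 188 185 187 186
224 183 187 189 187 184 184 137  98  86  84  83  78  78  75  95 168 183 187 190 189 188 187 185 185
226 186 183 188 189 188 186 136  98  89  84  86  79  77  74  96 171 186 184 187 187 189 188 187 187
228 189 184 184 190 187 184 132  98  91  91  85  80  78  73  68 167 188 184 183 189 191 190 187 186
230 192 191 185 185 188 188 127  93  91  87  84  81  77  74  76 168 188 189 184 185 186 191 190 186
232 192 194 188 189 184 191 125  94  88  90  85  82  76  77  77 150 182 187 186 186 185 191 193 189
234 190 193 197 191 184 182 123  95  94  89  84  79  76  79  73 143 179 188 186 185 184 186 190 192
tool dx,dy 0.1099643128369248 0.0029976083616109097
tool dx,dy 0.050546133568813705 0.003851992620955575
```

{"api": "arm_command", "payload": {
  "moves": [1.5,0.1,0,0,2.5,0,0,0,2.5,0.1,0,0,2.5,0,0,0,1.4,0.1,0,0,0.5,0,0,0,0,0,2,0,0,0,2,0,0,0,0.8,0,0,0,0,0,0,0,0,0,0,0,0,0]
}}

```text
time: 32.4
ee_pos: [0.7335, 0.0142, 0.1971]
eef_rot: [0.834, 0.552, 0.001, 0.001]
ft_force: [0.4, 0.4, 0.5]
width: 0.0233
grip_force: 30.0
```

```bash
python3 - <<'E'
from h import *
p=pose()[0]; print(p)
i,im=snap('wrist','w12'); 
t=p[:2]+[-.0005,-.001]
d=np.array([.7325,.013])-t; a=np.radians(p[3]); print('tool dx,dy', d@[-np.sin(a),np.cos(a)], d@[np.cos(a),np.sin(a)])
print(proj('w12',[.7325,.013,.095]))
E
```

```text
[ 7.33471863e-01  1.41997928e-02  1.97091364e-01 -2.30559344e+01]
tool dx,dy -0.00036862944607888546 -0.0003559273171211684
[273.76387986 211.96230527]
```

{"api": "arm_command", "payload": {
  "moves": [0,0,0.5,0,0,0,0.8,0,0,0,0.8,0,0,0,0,0]
}}

```text
time: 32.78
ee_pos: [0.732, 0.0152, 0.172]
eef_rot: [0.834, 0.552, -0.001, -0.001]
ft_force: [-1.2, 0.9, -0.6]
width: 0.0233
grip_force: 30.0
```

{"api": "arm_command", "payload": {
  "moves": [-0.1,0,1,0,0,0,1.5,0,0,0,1.5,0,0,0,1,0,0,0,0.8,0,0,0,0,0]
}}

```text
time: 33.28
ee_pos: [0.7317, 0.0142, 0.1143]
eef_rot: [0.834, 0.552, -0.001, -0.001]
ft_force: [-0.4, 0.3, -1.3]
width: 0.0231
grip_force: 30.0
```

{"api": "arm_command", "payload": {
  "moves": [0,0,0.5,0,0,0,0.3,0,0,0,0,0]
}}

```text
time: 33.53
ee_pos: [0.7326, 0.0141, 0.1083]
eef_rot: [0.834, 0.552, -0.0, -0.0]
ft_force: [0.2, -0.4, -1.9]
width: 0.0232
grip_force: 30.0
```

{"api": "arm_command", "payload": {
  "moves": [0,0,0.2,0,0,0,0.1,0,0,0,0,0]
}}

```text
time: 33.78
ee_pos: [0.7326, 0.0141, 0.1056]
eef_rot: [0.834, 0.552, 0.0, -0.0]
ft_force: [-0.2, 0.3, -0.3]
width: 0.0234
grip_force: 30.0
```

{"api": "arm_command", "payload": {
  "moves": [0,0,0.1,0,0,0,0.1,0,0,0,0,0]
}}

```text
time: 34.03
ee_pos: [0.7329, 0.0141, 0.1041]
eef_rot: [0.834, 0.552, 0.0, 0.0]
ft_force: [-1.0, 0.0, 2.6]
width: 0.0231
grip_force: 30.0
```

{"api": "arm_command", "payload": {
  "moves": [0,0,0,0,0,0,0,0,0,0,0,0,0,0,0,0],
  "fingers": 50
}}

```text
time: 34.37
ee_pos: [0.7325, 0.014, 0.1033]
eef_rot: [0.834, 0.552, -0.0, -0.0]
ft_force: [-0.9, 0.7, 0.5]
width: 0.0405
grip_force: 0.0
```

{"api": "arm_command", "payload": {
  "moves": [0,0,-1.5,0,0,0,-3,0,0,0,-3.5,0,0,0,-2,0],
  "fingers": 60
}}

```text
time: 34.7
ee_pos: [0.7333, 0.0138, 0.2073]
eef_rot: [0.834, 0.552, 0.001, 0.001]
ft_force: [1.1, -0.0, 1.2]
width: 0.0512
grip_force: 0.0
```

```bash
python3 - <<'E'
from h import *
plan([(.667,-.235,.19,-4,9)])
E
```

```text
from [ 7.33300e-01  1.38000e-02  2.07300e-01 -2.30183e+01]
-2.8,0.4,0.2,-2.1 ; -2.9,0.3,0.2,-2.1 ; -2.8,0.2,0.2,-2.1 ; -2.9,0.1,0.2,-2.2 ; -2.9,-0,0.2,-2.1 ; -2.8,-0.2,0.2,-2.1 ; -2.9,-0.2,0.1,-2.1 ; -2.8,-0.3,0.2,-2.1 ; -2.8,-0.5,0.2,-2.1
  -> [ 0.6667 -0.2346  0.1903 -4.0183]
```

{"api": "arm_command", "payload": {
  "moves": [-2.8,0.4,0.2,-2.1,-2.9,0.3,0.2,-2.1,-2.8,0.2,0.2,-2.1,-2.9,0.1,0.2,-2.2,-2.9,0,0.2,-2.1,-2.8,-0.2,0.2,-2.1,-2.9,-0.2,0,-2.1,-2.8,-0.3,0,-2.1,-2.8,-0.5,0,-2.1,0,0,0,0,0,0,0,0,0,0,0,0]
}}

```text
time: 35.7
ee_pos: [0.6661, -0.2339, 0.1913]
eef_rot: [0.732, 0.682, 0.0, -0.0]
ft_force: [0.6, 1.2, -0.1]
width: 0.0518
grip_force: 0.0
```

```bash
python3 - <<'E'
from h import *
p=pose()[0]; print(p); snap('wrist','w13'); fit('w13',[(.012,.13)],[.667,-.211],8)
plan([(.668,-.2115,p[2],-4,2),(.668,-.2115,.097,-4,4)])
E
```

```text
[ 0.66611814 -0.23385817  0.19134142 -4.02746621]
w13 [[137.16, 0.667, -0.209], [131.2837, 0.667, -0.212], [127.0617, 0.668, -0.209], [125.2965, 0.667, -0.208]]
from [ 0.6665 -0.2331  0.1913 -3.9526]
1.1,0,-0,0 ; 1.1,0,-0,0
  -> [ 0.668  -0.2111  0.1913 -3.9526]
-0,0,2.4,0 ; -0,0,2.3,0 ; -0,0,2.4,0 ; -0,0,2.3,0
  -> [ 0.668  -0.2111  0.0973 -3.9526]
```

{"api": "arm_command", "payload": {
  "moves": [1.1,0.1,0,0,1.1,0,0,0,0,0,2.4,0,0,0,2.4,0,0,0,2.4,0,0,0,2.2,0,0,0,0,0,0,0,0,0]
}}

```text
time: 36.42
ee_pos: [0.6684, -0.2103, 0.0969]
eef_rot: [0.731, 0.683, -0.0, -0.001]
ft_force: [-0.9, 0.6, 0.3]
width: 0.0525
grip_force: 0.0
```

{"api": "arm_command", "payload": {
  "moves": [0,0,0,0,0,0,0,0,0,0,0,0,0,0,0,0,0,0,0,0,0,0,0,0],
  "fingers": 0
}}

```text
time: 36.92
ee_pos: [0.6683, -0.2126, 0.0981]
eef_rot: [0.732, 0.682, 0.0, -0.0]
ft_force: [-3.1, 1.0, 4.1]
width: 0.0232
grip_force: 30.0
```

{"api": "arm_command", "payload": {
  "moves": [0,0,-1,0,0,0,-2.5,0,0,0,-3,0,0,0,-3.5,0,0,0,-3.5,0,0,0,-1.5,0,0,0,0,0]
}}

```text
time: 37.5
ee_pos: [0.6701, -0.2135, 0.2534]
eef_rot: [0.731, 0.682, 0.002, 0.003]
ft_force: [0.3, -0.1, 0.2]
width: 0.0232
grip_force: 30.0
```

```bash
python3 - <<'E'
from h import *
plan([(.689,-.085,.245,-23,6)])
E
```

```text
from [ 0.6701 -0.2135  0.2534 -4.0201]
2.2,0.2,0.1,3.2 ; 2.1,0,0.2,3.1 ; 2.2,-0.1,0.1,3.2 ; 2.1,-0.2,0.2,3.2 ; 2.2,-0.3,0.1,3.1 ; 2.1,-0.4,0.1,3.2
  -> [  0.689   -0.0851   0.2454 -23.0201]
```

{"api": "arm_command", "payload": {
  "moves": [2.2,0.2,0.1,3.2,2.1,0,0.1,3.1,2.2,-0.1,0,3.2,2.1,-0.2,0,3.2,2.2,-0.3,0,3.1,2.1,-0.4,0,3.2,0,0,0,0,0,0,0,0,0,0,0,0]
}}

```text
time: 38.25
ee_pos: [0.687, -0.0849, 0.2451]
eef_rot: [0.834, 0.552, -0.0, 0.0]
ft_force: [0.3, 0.1, 0.1]
width: 0.0231
grip_force: 30.0
```

```bash
python3 - <<'E'
from h import *
p=pose()[0]; print(p); snap('wrist','w14')
fit('w14',[(.0125,.095),(.006,.095)],[.71,-.042],6)
fit('w14',[(.012,.139)],[.7325,.013],6)
g=cv2.cvtColor(cv2.imread('pics/w14.png'),cv2.COLOR_BGR2GRAY)
z=p[2]-.0931; q=proj('w14',[*p[:2],z]); print('tip expected',q)
v=int(q[1])
for row in range(v-16,v+14,3): print(row,' '.join('%3d'%v for v in g[row,262:290]))
E
```

```text
[  0.68702875  -0.08490906   0.24512328 -23.00333017]
w14 [[235.7921, 0.71, -0.042], [222.0862, 0.709, -0.042], [215.0549, 0.71, -0.041], [211.0597, 0.71, -0.043]]
w14 [[145.2814, 0.7305, 0.011], [136.8137, 0.7305, 0.01], [133.332, 0.7315, 0.013], [131.6219, 0.7315, 0.011]]
tip expected [274.51871986 212.93167142]
196 183 188 187 185 189 186 181 183 182 186 188 190 188 187 182 185 192 187 187 188 183 182 186 189 191 187 192 190
199 183 183 187 187 187 189 187 185 183 181 185 188 188 187 184 185 184 192 189 186 186 184 183 187 188 191 190 187
202 186 184 183 187 185 187 186 189 182 184 182 185 189 187 187 188 184 184 191 191 186 187 187 184 186 185 191 189
205 184 185 185 181 183 187 184 188 187 184 186 184 186 188 187 186 187 186 185 186 192 189 186 185 184 184 189 190
208 183 184 188 186 184 184 185 187 185 187 184 183 184 184 187 189 187 187 186 183 187 192 190 187 187 186 186 187
211 188 184 182 187 184 181 185 186 172 129  91  89  86  81  75  86 172 188 187 187 183 186 188 191 188 187 188 185
214 188 183 185 183 184 188 186 186 168 115  93  89  87  79  79  72 142 183 189 187 189 185 188 188 191 190 190 190
217 186 187 187 183 184 184 188 184 151 103  90  88  84  80  76  75 112 178 189 188 185 189 188 184 187 192 191 188
220 183 185 189 186 185 186 184 188 152 102  90  89  82  80  80  76 117 174 188 189 189 187 186 185 183 183 191 190
223 191 186 188 188 190 187 187 183 137 101  92  89  84  79  80  76  94 167 180 187 187 187 189 186 187 185 187 189
```

{"api": "arm_command", "payload": {
  "moves": [1,0.1,0,0,1.5,0.1,0,0,1.4,0.1,0,0,1,0.1,0,0,0,0,2,0,0,0,1.9,0,0,0,0.7,0,0,0,0,0,0,0,0,0,0,0,0,0]
}}

```text
time: 39.13
ee_pos: [0.7108, -0.0406, 0.2009]
eef_rot: [0.834, 0.552, 0.001, 0.0]
ft_force: [-0.3, -0.2, -0.0]
width: 0.023
grip_force: 30.0
```

```bash
python3 - <<'E'
from h import *
p=pose()[0]; print(p)
d=np.array([.710,-.042])-p[:2]; a=np.radians(p[3]); print('tool dx,dy', d@[-np.sin(a),np.cos(a)], d@[np.cos(a),np.sin(a)])
E
```

```text
[  0.71083469  -0.0405521    0.20085762 -23.01061015]
tool dx,dy -0.001658970639766889 -0.00020228798469655986
```

{"api": "arm_command", "payload": {
  "moves": [-0.1,0,0.6,0,0,0,0.8,0,0,0,0.8,0,0,0,0.5,0,0,0,0,0]
}}

```text
time: 39.55
ee_pos: [0.709, -0.0413, 0.1705]
eef_rot: [0.834, 0.552, -0.001, -0.001]
ft_force: [-0.5, -0.3, -0.8]
width: 0.0232
grip_force: 30.0
```

{"api": "arm_command", "payload": {
  "moves": [0,0,0,0]
}}

```text
time: 39.63
ee_pos: [0.7096, -0.0414, 0.172]
eef_rot: [0.834, 0.552, -0.0, -0.0]
ft_force: [-0.1, -0.4, 0.2]
width: 0.0232
grip_force: 30.0
```

Stem is 16 mm in with no force. I'll go on down.

{"api": "arm_command", "payload": {
  "moves": [0,0,1,0,0,0,1.5,0,0,0,1.5,0,0,0,1,0,0,0,0.8,0,0,0,0,0,0,0,0,0]
}}

```text
time: 40.22
ee_pos: [0.7098, -0.0415, 0.1145]
eef_rot: [0.834, 0.552, -0.0, -0.0]
ft_force: [-0.1, -0.5, 0.6]
width: 0.0235
grip_force: 30.0
```

{"api": "arm_command", "payload": {
  "moves": [0,0,0.4,0,0,0,0.2,0,0,0,0,0]
}}

```text
time: 40.47
ee_pos: [0.7099, -0.0415, 0.1085]
eef_rot: [0.834, 0.552, 0.0, -0.0]
ft_force: [-0.4, -0.3, 0.2]
width: 0.0233
grip_force: 30.0
```

{"api": "arm_command", "payload": {
  "moves": [0,0,0.2,0,0,0,0,0,0,0,0,0]
}}

```text
time: 40.72
ee_pos: [0.7098, -0.0415, 0.1066]
eef_rot: [0.834, 0.552, 0.0, -0.0]
ft_force: [0.2, -0.4, 0.2]
width: 0.0234
grip_force: 30.0
```

{"api": "arm_command", "payload": {
  "moves": [0,0,0.1,0,0,0,0.1,0,0,0,0,0]
}}

```text
time: 40.97
ee_pos: [0.7102, -0.0415, 0.1051]
eef_rot: [0.834, 0.552, 0.0, 0.0]
ft_force: [0.2, -0.8, 2.8]
width: 0.023
grip_force: 30.0
```

{"api": "arm_command", "payload": {
  "moves": [0,0,0.1,0,0,0,0,0,0,0,0,0]
}}

```text
time: 41.22
ee_pos: [0.7105, -0.0415, 0.1049]
eef_rot: [0.834, 0.552, 0.001, 0.0]
ft_force: [-1.1, -0.3, 9.3]
width: 0.0232
grip_force: 30.0
```

{"api": "arm_command", "payload": {
  "moves": [0,0,0,0,0,0,0,0,0,0,0,0,0,0,0,0],
  "fingers": 50
}}

```text
time: 41.55
ee_pos: [0.7096, -0.0415, 0.1031]
eef_rot: [0.834, 0.552, -0.0, -0.0]
ft_force: [0.3, -0.3, 0.4]
width: 0.04
grip_force: 0.0
```

{"api": "arm_command", "payload": {
  "moves": [0,0,-1.5,0,0,0,-3,0,0,0,-3.5,0,0,0,-3.5,0,0,0,-3.5,0,0,0,-2,0]
}}

```text
time: 42.05
ee_pos: [0.7105, -0.0418, 0.278]
eef_rot: [0.834, 0.552, 0.002, 0.001]
ft_force: [0.7, 0.0, -0.4]
width: 0.0439
grip_force: 0.0
```

{"api": "arm_command", "payload": {
  "moves": [-3,0,0,0,-3.5,0,0,0,-3.5,0,0,0,-3.5,0,0,0,-3.5,0,0,0,-3.5,0,0,0,-3.5,0,0,0,-2,0,0,0,0,0,0,0,0,0,0,0]
}}

```text
time: 42.88
ee_pos: [0.6074, -0.2823, 0.2735]
eef_rot: [0.835, 0.551, -0.0, -0.0]
ft_force: [0.4, 1.5, -0.4]
width: 0.0437
grip_force: 0.0
```

```bash
python3 - <<'E'
from h import *
print(pose()[0]); snap('top','top5'); snap('scene','s5')
# bias: mat in top view
fit('top5',[(.1,.005)],[.565,.094],5)
for n,rr,z in(('a',.072,.065),('b',.060,.071),('c',.048,.077),('d',.036,.083)):
    print(n); fit('top5',[(rr,z)],[.5597,.093],8)
    fit('s5',[(rr,z)],[.5597,.096],8)
for n,c in(('v0',[.7325,.013]),('v1',[.71,-.042])):
    for z in(.139,.145,.155): print(n,z); fit('top5',[(.012,z)],c,6); fit('s5',[(.012,z)],c,6)
# handle tips: darkness at handle mid points
g=cv2.cvtColor(cv2.imread('pics/top5.png'),cv2.COLOR_BGR2GRAY)
for n,th,h in(('a',-62,.07),('b',150,.076),('c',205,.082),('d',95,.088)):
    print(n,[int(g[tuple(np.round(proj('top5',[*ax(th,[.5597,.093],rr),h])[::-1]).astype(int))]) for rr in(.09,.1,.11,.12,.135,.145)])
E
```

```text
[  0.60737001  -0.28230022   0.27347585 -23.17698081]
top5 [[53.8597, 0.568, 0.094], [53.6472, 0.567, 0.094], [53.6302, 0.567, 0.095], [53.4973, 0.568, 0.095]]
a
top5 [[64.8041, 0.5667, 0.097], [64.7413, 0.5667, 0.096], [64.1454, 0.5667, 0.098], [63.9687, 0.5657, 0.097]]
s5 [[65.0392, 0.5577, 0.097], [65.0361, 0.5577, 0.096], [65.0206, 0.5587, 0.097], [64.9265, 0.5587, 0.096]]
b
top5 [[66.8728, 0.5667, 0.093], [66.7155, 0.5667, 0.094], [66.6781, 0.5667, 0.095], [66.1367, 0.5667, 0.096]]
s5 [[57.9369, 0.5517, 0.089], [57.2223, 0.5517, 0.09], [56.581, 0.5517, 0.088], [56.5566, 0.5527, 0.088]]
c
top5 [[66.7779, 0.5517, 0.089], [66.3724, 0.5517, 0.09], [65.6763, 0.5527, 0.089], [65.6703, 0.5517, 0.088]]
s5 [[47.5555, 0.5517, 0.09], [47.4967, 0.5517, 0.089], [47.2696, 0.5517, 0.104], [47.2561, 0.5517, 0.091]]
d
top5 [[67.6045, 0.5517, 0.093], [67.3319, 0.5517, 0.101], [67.1325, 0.5527, 0.097], [66.8887, 0.5517, 0.094]]
s5 [[47.6192, 0.5617, 0.103], [47.5872, 0.5607, 0.103], [47.4719, 0.5617, 0.102], [47.441, 0.5607, 0.104]]
v0 0.139
top5 [[117.7625, 0.7295, 0.011], [117.3107, 0.7285, 0.01
[... 746 characters left out ...]
, -0.04]]
s5 [[137.2873, 0.707, -0.04], [137.1203, 0.707, -0.039], [136.8436, 0.708, -0.04], [136.7017, 0.706, -0.039]]
v1 0.145
top5 [[116.9867, 0.704, -0.043], [116.7396, 0.704, -0.042], [115.5829, 0.704, -0.041], [115.4488, 0.704, -0.044]]
s5 [[136.434, 0.712, -0.045], [135.9397, 0.713, -0.046], [135.8919, 0.712, -0.044], [135.708, 0.711, -0.045]]
v1 0.155
top5 [[109.1418, 0.704, -0.043], [108.8655, 0.704, -0.042], [107.7015, 0.704, -0.041], [107.317, 0.704, -0.044]]
s5 [[104.5547, 0.716, -0.048], [101.1602, 0.715, -0.048], [97.7114, 0.716, -0.047], [96.2925, 0.714, -0.048]]
a [53, 56, 55, 61, 116, 114]
b [54, 54, 56, 53, 116, 116]
c [56, 56, 57, 57, 115, 114]
d [54, 53, 53, 53, 113, 113]
```

```bash
python3 -c "
from bench import r
print(r.close_job())"
```

```text
the job is handed in; nothing more can be done
None
```

I shut the gas cock first, then stood pan a on the cork mat about 5 mm off centre, nested pans b, c and d in it with the handles at least 50° apart, and pushed both thermometers home in their own vials. I handed the job in at about 43 s. My final check was by image code only, because I had used all 14 picture views: the handles and thermometer heads were where expected, the rim fits were inconclusive, and the pans' flat seating rests on each one touching down at its expected height.

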